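Clear a job's leftovers off the stockroom bench

TASK

Clear up this job's leftovers: pour the brass fittings out of the small blue hand bin into the yellow stock bin, then stand the emptied hand bin upright in the middle of the green mat; and push every white box-section offcut through the orange sprung flap into the green scrap bin, all the way in, so that the flap springs shut again. Leave the other things on the bench where they are.

Things in the scene. Friction and masses are not known exactly. Their poses are not given: they have to be found in the camera images.
- scrap: Fixed green scrap bin, closed all round (clear top and back) but for one flap-covered slot in its front. Origin on the table under the middle of the flap; x points level INTO the bin (the way offcuts are pushed), z up. Inside: x 0 to 200 mm, y -85 to 85, floor z 4, top z 252. Front wall x -6 to 0; slot 132 mm wide (y -66 to 66), z 190 to 246 mm.
- sill (a point): Middle of the slot's lower edge, on the upper face of a flat level aluminium shelf (scrap bin z 190 mm), in the flap's plane; axes as the scrap bin's. The shelf runs from x -140 mm to 0, 150 mm wide; a steep ramp follows inside. An offcut laid across it (long side leading) and pushed until more than half has passed x = 0 tips off and slides in.
- flap (a joint): Orange flap, 126 mm wide, 51 mm high, hung from a level hinge at the top of the slot, 54 mm above the shelf, 4 mm inside. 0 = shut (hanging); grows as it swings in and up, to 1.45 rad; over a flat-lying offcut it stands at about 0.85. A weak spring shuts it: 0.006 N m when shut, 0.012 N m per rad more; an offcut is pushed through with 2 to 5 N.
- offcut0: Offcut of white-painted steel box section, hollow, 100 mm long (its x), 50 mm wide (y), 20 mm high (z), 4 mm walls, about 0.3 kg. Origin at its centre. Lies flat on the table at the start. Both ends are alike. Two to four are present (None: absent).
- offcut1: Offcut of white-painted steel box section, hollow, 100 mm long (its x), 50 mm wide (y), 20 mm high (z), 4 mm walls, about 0.3 kg. Origin at its centre. Lies flat on the table at the start. Both ends are alike. Two to four are present (None: absent).
- offcut2: Offcut of white-painted steel box section, hollow, 100 mm long (its x), 50 mm wide (y), 20 mm high (z), 4 mm walls, about 0.3 kg. Origin at its centre. Lies flat on the table at the start. Both ends are alike. Two to four are present (None: absent).
- offcut3: Offcut of white-painted steel box section, hollow, 100 mm long (its x), 50 mm wide (y), 20 mm high (z), 4 mm walls, about 0.3 kg. Origin at its centre. Lies flat on the table at the start. Both ends are alike. Two to four are present (None: absent).
- handbin: Loose blue open-topped hand bin, 110 mm long (x), 60 wide (y), 50 high, 3 mm walls, 0.16 kg; can be gripped across its width. Origin on its underside; back wall at x +52 mm. The front faces -x: a chute plate rises from the floor at x -30 mm to a lip at x -58 mm, only 11 mm high; fittings slide out over it when the bin is tipped front-down by 50 to 75 degrees.
- fit0: Brass fitting, a plain stub 24 mm in diameter and 26 mm long, 30 g, origin at its centre, axis z. Starts upright in the hand bin. Four to six are present (None: absent).
- fit1: Brass fitting, a plain stub 24 mm in diameter and 26 mm long, 30 g, origin at its centre, axis z. Starts upright in the hand bin. Four to six are present (None: absent).
- fit2: Brass fitting, a plain stub 24 mm in diameter and 26 mm long, 30 g, origin at its centre, axis z. Starts upright in the hand bin. Four to six are present (None: absent).
- fit3: Brass fitting, a plain stub 24 mm in diameter and 26 mm long, 30 g, origin at its centre, axis z. Starts upright in the hand bin. Four to six are present (None: absent).
- fit4: Brass fitting, a plain stub 24 mm in diameter and 26 mm long, 30 g, origin at its centre, axis z. Starts upright in the hand bin. Four to six are present (None: absent).
- fit5: Brass fitting, a plain stub 24 mm in diameter and 26 mm long, 30 g, origin at its centre, axis z. Starts upright in the hand bin. Four to six are present (None: absent).
- stock: Fixed yellow open-topped stock bin, 170 mm (x) by 160 mm (y), 70 mm high, 5 mm walls. Origin at the centre of its underside on the table.
- mat: Fixed flat green mat, 170 mm (x) by 120 mm (y), 3 mm thick. Origin at the centre of its underside on the table.
- primer: Bystander: can, 66 mm in diameter, 100 mm tall; origin at the centre of its underside.
- tape: Bystander: yellow tape measure, 75 by 70 by 40 mm; origin at the centre of its underside.
- carton: Bystander: cardboard carton, 100 by 80 by 70 mm; origin at the centre of its underside.
- driver: Bystander: screwdriver, 200 mm long, lying along its x.
- wrench: Bystander: wrench, 200 mm long, lying along its x.
Not all that is in view belongs to the job. What is shaped like the offcut0 but turquoise is not meant.

How it is judged (in metres and radians):
On the way, in this order (a step that is already met when the one before it is completed fails the run):
1. the hand bin is held tipped (by over 45 degrees) above the stock bin (angle between handbin's own z axis and vertical above 0.785 rad and horizontal distance between handbin and stock below 0.16 m and height (world z) of handbin above 0.07 m), for 0.1 s.
2. all fittings are in the stock bin (x of fit0 in the frame of stock between -0.085 and 0.085 m and y of fit0 in the frame of stock between -0.08 and 0.08 m and z of fit0 in the frame of stock between 0 and 0.07 m and x of fit1 in the frame of stock between -0.085 and 0.085 m and y of fit1 in the frame of stock between -0.08 and 0.08 m and z of fit1 in the frame of stock between 0 and 0.07 m and x of fit2 in the frame of stock between -0.085 and 0.085 m and y of fit2 in the frame of stock between -0.08 and 0.08 m and z of fit2 in the frame of stock between 0 and 0.07 m and x of fit3 in the frame of stock between -0.085 and 0.085 m and y of fit3 in the frame of stock between -0.08 and 0.08 m and z of fit3 in the frame of stock between 0 and 0.07 m and x of fit4 in the frame of stock between -0.085 and 0.085 m and y of fit4 in the frame of stock between -0.08 and 0.08 m and z of fit4 in the frame of stock between 0 and 0.07 m and x of fit5 in the frame of stock between -0.085 and 0.085 m and y of fit5 in the frame of stock between -0.08 and 0.08 m and z of fit5 in the frame of stock between 0 and 0.07 m), for 0.2 s.
3. the hand bin stands upright in the middle of the green mat, released (horizontal distance between handbin and mat below 0.035 m and angle between handbin's own z axis and vertical below 0.1 rad and height (world z) of handbin below 0.008 m and contact force between handbin and the fingers below 0.1 N), for 0.3 s.
At the end, for the whole second after the job is handed in: All fittings in the stock bin below its rim; all offcuts inside the scrap bin, centres past the flap and below the shelf (z under 180 mm); flap under 0.15 rad; hand bin upright (0.1 rad) on the mat, origin within 35 mm of its centre; all at rest (all of step 2 and x of offcut0 in the frame of scrap between 0.002 and 0.2 m and y of offcut0 in the frame of scrap between -0.085 and 0.085 m and z of offcut0 in the frame of scrap between 0 and 0.18 m and x of offcut1 in the frame of scrap between 0.002 and 0.2 m and y of offcut1 in the frame of scrap between -0.085 and 0.085 m and z of offcut1 in the frame of scrap between 0 and 0.18 m and x of offcut2 in the frame of scrap between 0.002 and 0.2 m and y of offcut2 in the frame of scrap between -0.085 and 0.085 m and z of offcut2 in the frame of scrap between 0 and 0.18 m and x of offcut3 in the frame of scrap between 0.002 and 0.2 m and y of offcut3 in the frame of scrap between -0.085 and 0.085 m and z of offcut3 in the frame of scrap between 0 and 0.18 m and horizontal distance between handbin and mat below 0.035 m and angle between handbin's own z axis and vertical below 0.1 rad and height (world z) of handbin below 0.008 m and value of joint flap below 0.15 rad and linear speed of handbin below 0.02 m/s and linear speed of each of offcut0, offcut1, offcut2, offcut3, fit0, fit1, fit2, fit3, fit4, fit5 below 0.03 m/s); the robot touches nothing.
It fails at once if a bystander (can, tape measure, carton, screwdriver, wrench) is moved more than 40 mm (distance of any of primer, tape, carton, driver, wrench from where it was at the start of the episode above 0.04 m).
Of offcut0, offcut1, offcut2, offcut3 only 2 to 4 are there at a start; the rules pass over those that are not, and their reading is None.
Of fit0, fit1, fit2, fit3, fit4, fit5 only 4 to 6 are there at a start; the rules pass over those that are not, and their reading is None.
At some moment in a run one of offcut0, offcut1, offcut2, offcut3 may be knocked a few centimetres aside while the robot is not near it.
It also fails if it takes over 210 s, if anything falls off the work surface, if the arm or the gripper's body presses on something with over 40 N, if the wrist force passes 120 N, or if a joint passes its speed limit or range.

ROBOT

A 7-joint arm with a two-finger parallel gripper is mounted at the origin on the work surface. World frame = base frame: x ahead of the robot, y to its left, z up, the work surface at z = 0. Lengths are in m, angles in degrees, forces in N, time in s.
With the tool pointing down it reaches from about 0.4 to 0.9 m from the base axis. Payload 5.5 kg.
Tool frame: the origin (TCP) lies between the finger pads; the fingertips stand 11 mm ahead of it and the grasp point (between the pads) lies 8 mm behind it; z points along the fingers, y is the line along which they close (so a half turn about z gives the same grasp; the last joint's range is limited). The gripper opens to 85 mm and grips with 20 to 120 N. Pads are 22 mm wide; open, the fingers measure 114 mm over their backs; the gripper's body (76 mm by 85 mm) begins 54 mm behind the grasp point. The pads swing forward as they close: fully open they stand 13 mm farther back than shut.
Start: joints at [-59.863, 28.699, -24.465, 88.831, 12.651, 65.22, -12.049], TCP at [0.169, 0.628, 0.242] pointing down, gripper open.
Joint ranges: [-164.97, 164.97], [-17.58, 116.51], [-87.97, 89.64], [11.32, 138.91], [-80.73, 260.73], [10.89, 115.49], [-147.41, 147.41]. Speed limits (degrees/s): [147.25, 147.25, 180, 180, 180, 180, 180].

INTERFACE

Orientations are given as [roll, pitch, yaw] about the fixed x, y, z axes, in that order (R = Rz(yaw) Ry(pitch) Rx(roll)).
In Python, from workcell import ctrl gives the robot as it stands. The module is installed in compiled form; this text tells all that it offers.
- The arm moves only by the shell command python3 -m inch 'ROWS' [FORCE]. ROWS is JSON, a list of rows, each an object of numbers: "grip": the finger opening in m, from 0 to 0.0854; "dx", "dy", "dz": the shift along the tool's x, y, z in m; "wx", "wy", "wz": the turn, a rotation vector about the tool's x, y, z in degrees. A call has 1 to 12 rows; each row shifts and turns the commanded pose from where the row before left it, along the tool's axes as they then stand; what a row does not reach is not made up. A row lasts 1/12 s, in which the tool goes at most 41.7 mm and 7.16 degrees, less where a joint would pass 70% of its speed; a pose out of reach is approached as far as the arm can. A call with a gripper value outside its range is refused whole. The fingers move at their own pace and stop on an object; FORCE is the grip in N (left out, the last holds). Time passes only in rows, so rows that do not move let the fingers close. It gives the time, the measured TCP pose, the force, the opening and the grip force at its end, in the units of the state.
- ctrl.observe(): the state, without advancing time (a new reading comes with each control period).
- ctrl.camera(name): name is "scene" or "side" or "wrist"; returns a dict with "img" (384x512x3 uint8, blue, green, red), "fx", "fy", "cx", "cy" (pixels), "rvec" (rotation vector, rad) and "tvec" (3), from world to camera coordinates, as OpenCV has them; the wrist camera has in their place "mount" (4x4, takes a point from camera to tool coordinates, whose origin is the TCP and whose axes are the flange's). Camera axes: x right, y down, z forward; pixel columns grow to the right and rows downward; lengths in m; the calibration is good to about 2 mm. The wrist camera is an equidistant fisheye: a pixel r from the principal point sees the ray r / f radians off the axis. A picture is of the moment at which its call begins: read the wrist's pose just before it. There is no depth.
- ctrl.job_done(): hands the job in; it is judged then, once.
The state is a dict: "time": time; "joints": joint angles; "qvel": joint speeds; "joint_efforts": joint torques, N m; "tcp_pos": TCP position; "tcp_rot": TCP orientation; "contact_force": force on the tool from outside, world axes, zero at the start; "wrist_torque": the same for the moment, N m; "opening": opening from 0.0 (shut) to 1.0 (fully open); "grasp_force": force on a finger pad.
Only numpy, scipy, OpenCV 4.12 (cv2) and the standard library are available. Lean on these libraries where they do the work, as an engineer would, in place of code of your own. Each camera call takes 0.05 s, during which the arm holds its last target. There are 200 camera calls.

## Working session

There is one attempt and no reset: what is moved stays moved. The work goes in short steps, Python scripts to look and compute and a shell command to move; the robot and the scene stay as the last step left them, time stands still between calls to the robot, and variables do not carry over. Pictures are saved under pics/ and viewed, at most 14 in all, crops included, and the job is handed in when it is done.

```bash
ls; mkdir -p pics
cat > h.py <<'E'
import numpy as np, cv2
from scipy.spatial.transform import Rotation as R
from workcell import ctrl
def ray(c,u,v):
    M=cv2.Rodrigues(np.array(c['rvec'],float))[0]; t=np.array(c['tvec'],float).ravel()
    d=M.T@np.array([(u-c['cx'])/c['fx'],(v-c['cy'])/c['fy'],1]); return -M.T@t,d
def onz(c,u,v,z):
    o,d=ray(c,u,v); return (o+d*(z-o[2])/d[2])
def proj(c,p):
    return cv2.projectPoints(np.array([p],float),np.array(c['rvec'],float),np.array(c['tvec'],float),np.array([[c['fx'],0,c['cx']],[0,c['fy'],c['cy']],[0,0,1.]]),None)[0].ravel()
def pose():
    s=ctrl.observe(); return np.array(s['tcp_pos']),R.from_euler('xyz',s['tcp_rot'],degrees=True)
def wonz(c,P,Rt,u,v,z):
    x,y=u-c['cx'],v-c['cy']; r=np.hypot(x,y); th=r/c['fx']
    d=np.array([x/r*np.sin(th),y/r*np.sin(th),np.cos(th)]) if r>0 else np.array([0,0,1.])
    m=np.array(c['mount']); o=P+Rt.apply(m[:3,3]); d=Rt.apply(m[:3,:3]@d); return o+d*(z-o[2])/d[2]
E
python3 - <<'E'
from h import *
print(ctrl.observe())
for n in ('scene','side','wrist'):
    c=ctrl.camera(n); cv2.imwrite(f'pics/{n}0.png',c['img']); print(n,{k:np.round(v,3).tolist() for k,v in c.items() if k!='img'})
    if n!='wrist': print('cam pos',ray(c,0,0)[0])
a=cv2.imread('pics/scene0.png');cv2.imwrite('pics/scene0b.png',cv2.resize(a,(800,600),interpolation=cv2.INTER_CUBIC))
a=cv2.imread('pics/side0.png');cv2.imwrite('pics/side0b.png',cv2.resize(a,(800,600),interpolation=cv2.INTER_CUBIC))
E
```

```text
pics
{'time': 0.0, 'joints': array([-59.86375857,  28.75341304, -24.45253801,  88.89260325,
        12.65017342,  65.21707731, -12.05006116]), 'qvel': array([-0.07328577,  0.07223379,  0.10591577, -0.01048909,  0.07573341,
        0.01149357,  0.08000099]), 'joint_efforts': array([ 1.24682119e-04, -5.69515157e+01, -5.81573009e+00, -2.80928171e+01,
        1.06366797e-02,  1.20797980e-02,  3.72330646e-06]), 'tcp_pos': array([0.16871708, 0.62703101, 0.24125416]), 'tcp_rot': array([-1.79890147e+02, -4.42176538e-03,  1.64945592e+02]), 'contact_force': array([-0.0048166 ,  0.24863514, -0.17348084]), 'wrist_torque': array([ 0.00861261, -0.02070184, -0.02953574]), 'grasp_force': 0.0, 'opening': 1.0058363186198758}
scene {'fx': 351.755, 'fy': 351.755, 'cx': 254.667, 'cy': 189.577, 'rvec': [1.468, 2.132, -0.811], 'tvec': [0.158, -0.247, 1.455]}
cam pos [1.1503565  0.24470636 0.90524227]
side {'fx': 393.953, 'fy': 393.953, 'cx': 261.058, 'cy': 188.233, 'rvec': [0.804, -2.465, 1.215], 'tvec': [0.433, 0.321, 1.357]}
cam pos [-0.17414405  0.96516332  1.08164376]
wrist {'fx': 297.319, 'fy': 297.319, 'cx': 251.837, 'cy': 192.386, 'mount': [[-0.0, -0.959, -0.282, 0.072], [1.0, -0.0, 0.0, -0.002], [-0.001, -0.282, 0.959, -0.131], [0.0, 0.0, 0.0, 1.0]]}
```

View pics/scene0b.png

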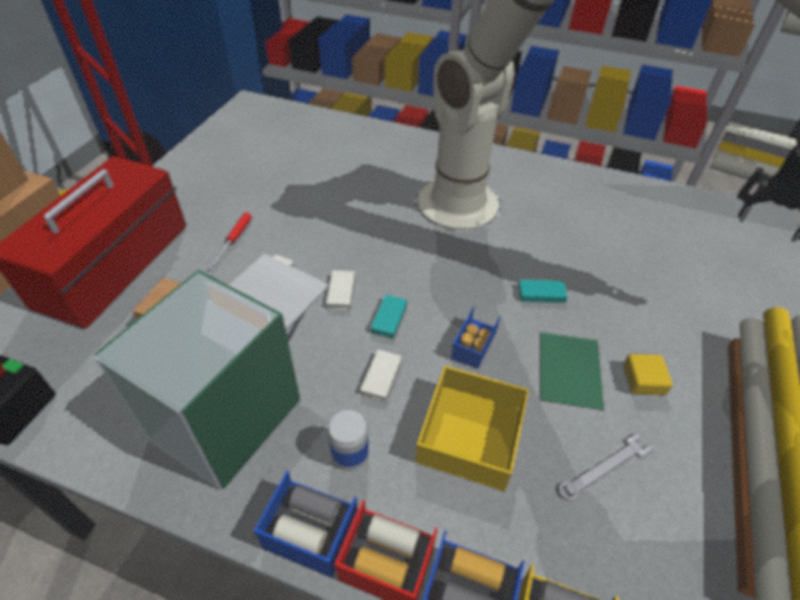

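View pics/side0b.png

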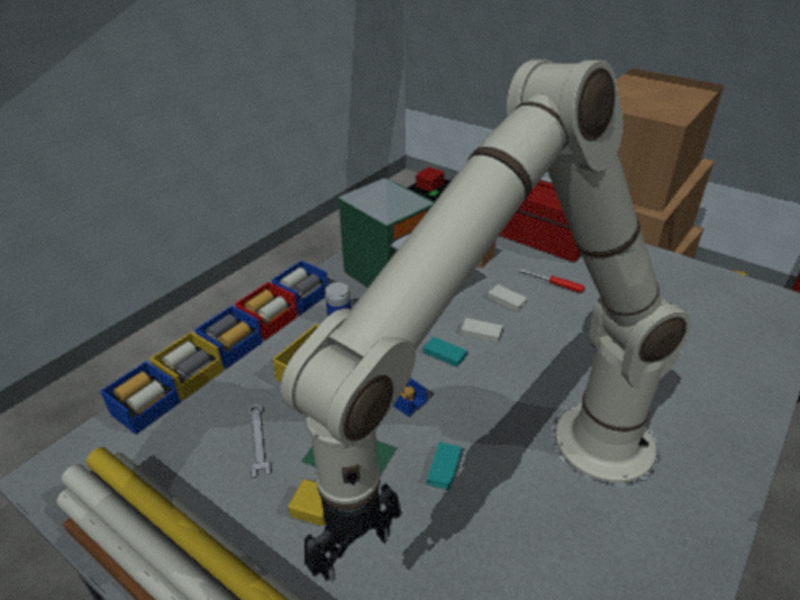

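The scene view (800x600) shows white offcuts at (340,288) and (380,373), with a third sliver at (283,262) behind the shelf. The turquoise decoys are at (389,316) and (543,290). The hand bin is at (474,338), stock bin at (473,425), mat at (571,370) and scrap bin at (200,370). The side view shows whites at (505,297) and (481,328). Next I'll measure them.

```bash
python3 - <<'E'
from h import *
c=ctrl.camera('scene'); s=ctrl.camera('side'); k=512/800
np.save('pics/c0.npy',c,allow_pickle=True)
def W(name,c,pts,z):
    print(name,[np.round(onz(c,u*k,v*k,z)[:2],3).tolist() for u,v in pts],z)
for n,c_ in (('scene',c),('side',s)):
    h=cv2.cvtColor(c_['img'],cv2.COLOR_BGR2HSV)
    for nm,lo,hi,z in (('white',(0,0,165),(179,45,255),.02),('turq',(83,120,60),(95,255,255),.02),('yellow',(22,140,90),(32,255,255),.0),('green',(60,80,30),(82,255,200),.003),('blue',(105,120,40),(125,255,255),.03),('orange',(3,150,100),(18,255,255),.21)):
        m=cv2.inRange(h,lo,hi)
        for q in cv2.findContours(m,0,2)[0]:
            a=cv2.contourArea(q)
            if a<60: continue
            r=cv2.boxPoints(cv2.minAreaRect(q)); ctr=r.mean(0)
            w=onz(c_,*ctr,z)
            if not(0.1<w[0]<1 and -.7<w[1]<.8): continue
            print(n,nm,int(a),'px',(ctr/k).astype(int).tolist(),'ctr',np.round(w[:2],3),'corn',[np.round(onz(c_,*p,z)[:2],3).tolist() for p in r])
W('stock rim',c,[(447,369),(528,386),(512,484),(418,464)],.07)
W('mat',c,[(541,333),(599,341),(603,408),(539,402)],.003)
W('scrap top',c,[(200,271),(281,320),(186,411),(98,356)],.255)
W('shelf',c,[(264,255),(327,287),(289,332)],.19)
W('third',c,[(283,262)],.02)
E
python3 - <<'E'
import cv2
a=cv2.imread('pics/scene0.png')
x=cv2.resize(a[150:260,150:270],(600,550),interpolation=cv2.INTER_CUBIC); cv2.imwrite('pics/cropA.png',x)
E
```

```text
scene white 316 px [392, 531] ctr [0.86  0.144] corn [[0.874, 0.107], [0.844, 0.107], [0.845, 0.181], [0.875, 0.18]]
scene white 310 px [297, 532] ctr [0.913 0.006] corn [[0.927, -0.03], [0.9, -0.033], [0.899, 0.041], [0.926, 0.043]]
scene white 204 px [612, 457] ctr [0.608 0.455] corn [[0.648, 0.394], [0.536, 0.5], [0.567, 0.517], [0.674, 0.413]]
scene white 363 px [346, 425] ctr [0.715 0.001] corn [[0.697, -0.042], [0.674, 0.017], [0.732, 0.041], [0.753, -0.015]]
scene white 436 px [381, 371] ctr [0.586 0.015] corn [[0.635, -0.007], [0.529, -0.015], [0.534, 0.039], [0.638, 0.044]]
scene white 1185 px [226, 319] ctr [ 0.581 -0.333] corn [[0.63, -0.412], [0.493, -0.442], [0.53, -0.252], [0.658, -0.237]]
scene white 284 px [340, 285] ctr [ 0.406 -0.153] corn [[0.459, -0.162], [0.36, -0.197], [0.35, -0.144], [0.45, -0.112]]
scene white 1369 px [277, 283] ctr [ 0.45  -0.284] corn [[0.49, -0.384], [0.33, -0.396], [0.41, -0.184], [0.553, -0.189]]
scene turq 325 px [388, 314] ctr [ 0.446 -0.025] corn [[0.496, -0.046], [0.386, -0.056], [0.393, -0.002], [0.501, 0.004]]
scene turq 330 px [542
[... 2668 characters left out ...]
129], [0.359, 0.221]]
side blue 1339 px [140, 395] ctr [0.912 0.535] corn [[1.002, 0.592], [1.015, 0.43], [0.824, 0.479], [0.824, 0.626]]
side blue 871 px [231, 332] ctr [0.913 0.262] corn [[1.003, 0.31], [1.015, 0.144], [0.824, 0.214], [0.824, 0.365]]
side blue 614 px [303, 282] ctr [ 0.914 -0.008] corn [[0.999, 0.039], [1.026, -0.137], [0.831, -0.054], [0.818, 0.104]]
stock rim [[0.568, 0.139], [0.551, 0.286], [0.741, 0.299], [0.762, 0.15]] 0.07
mat [[0.362, 0.289], [0.339, 0.406], [0.5, 0.432], [0.531, 0.316]] 0.003
scrap top [[0.657, -0.278], [0.702, -0.102], [0.888, -0.143], [0.858, -0.314]] 0.255
shelf [[0.528, -0.243], [0.56, -0.098], [0.676, -0.112]] 0.19
third [[0.385, -0.307]] 0.02
```

View pics/cropA.png

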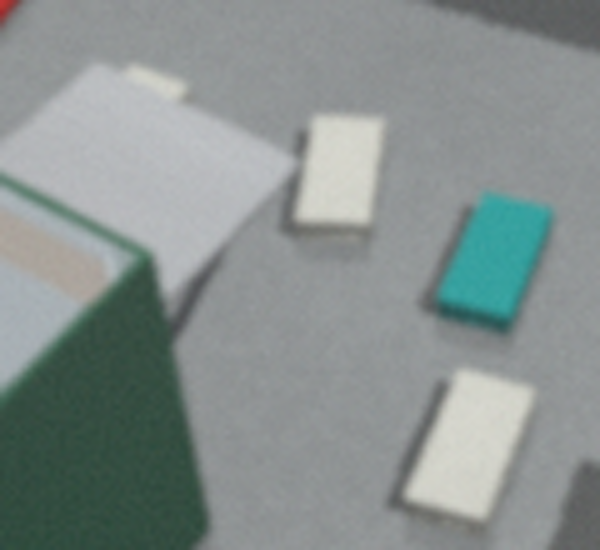

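Three white offcuts show: A ≈(0.586,0.015), B ≈(0.406,-0.153) and C ≈(0.385,-0.307). C is partly hidden by the shelf. The turquoise pieces are decoys. The hand bin comes first, so I'll write a row planner and go above it.

```bash
cat >> h.py <<'E'
def plan(p,Rt,N=None,start=None):
    """constant row (dx,dy,dz mm; w deg) x N that takes the tool to p, Rt"""
    P,R0=start or pose(); rv=(R0.inv()*Rt).as_rotvec(degrees=True); D=R0.inv().apply(np.array(p)-P)
    n=N or int(max(np.ceil(np.linalg.norm(D)/.034),np.ceil(np.linalg.norm(rv)/6.0),1))
    A=sum(R.from_rotvec(k*rv/n,degrees=True).as_matrix() for k in range(n))
    d=np.linalg.solve(A,D); print('N',n,'d',np.round(d,4),'w',np.round(rv/n,2),'total D',np.round(D,3),'rv',np.round(rv,1))
def down(yaw): return R.from_euler('xyz',[180,0,yaw],degrees=True)
def look(n,name,crop=None):
    P,Rt=pose(); c=ctrl.camera(n); im=c['img']
    if crop: x0,y0,x1,y1=crop; im=im[y0:y1,x0:x1]
    f=min(800/im.shape[1],600/im.shape[0]); cv2.imwrite(f'pics/{name}.png',cv2.resize(im,None,fx=f,fy=f,interpolation=cv2.INTER_CUBIC)); return c,P,Rt
E
python3 - <<'E'
from h import *
for y in (165,90,0,180): print(y); plan([.42,.16,.27],down(y))
E
python3 -c "
import cv2
a=cv2.imread('pics/scene0.png');cv2.imwrite('pics/cropB.png',cv2.resize(a[190:240,270:340],(700,500),interpolation=cv2.INTER_CUBIC))"
```

```text
165
N 16 d [-0.0227 -0.0241 -0.0018] w [-0. -0. -0.] total D [-0.364 -0.386 -0.028] rv [-0.1 -0.  -0.1]
90
N 16 d [-0.0349 -0.0071 -0.0018] w [-0.    0.    4.68] total D [-0.364 -0.386 -0.028] rv [-0.   0.  74.9]
0
N 28 d [-0.0231  0.0149 -0.001 ] w [-0.    0.    5.89] total D [-0.364 -0.386 -0.028] rv [-0.000e+00  1.000e-01  1.649e+02]
180
N 16 d [-0.0197 -0.0268 -0.0018] w [-0.   -0.   -0.94] total D [-0.364 -0.386 -0.028] rv [ -0.1  -0.  -15.1]
```

View pics/cropB.png

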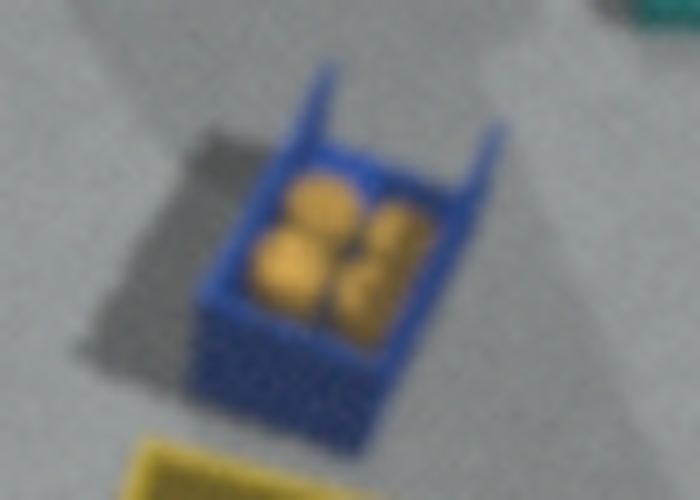

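The crop shows the hand bin's high back wall toward the camera (crop (290,350)) and its open chute front toward the robot (crop (400,140)). It holds four fittings. I'll go above it with the closing axis across its width.

```bash
python3 -m inch '[{"dx":-0.0197,"dy":-0.0268,"dz":-0.0018,"wz":-0.94},{"dx":-0.0197,"dy":-0.0268,"dz":-0.0018,"wz":-0.94},{"dx":-0.0197,"dy":-0.0268,"dz":-0.0018,"wz":-0.94},{"dx":-0.0197,"dy":-0.0268,"dz":-0.0018,"wz":-0.94},{"dx":-0.0197,"dy":-0.0268,"dz":-0.0018,"wz":-0.94},{"dx":-0.0197,"dy":-0.0268,"dz":-0.0018,"wz":-0.94},{"dx":-0.0197,"dy":-0.0268,"dz":-0.0018,"wz":-0.94},{"dx":-0.0197,"dy":-0.0268,"dz":-0.0018,"wz":-0.94},{"dx":-0.0197,"dy":-0.0268,"dz":-0.0018,"wz":-0.94},{"dx":-0.0197,"dy":-0.0268,"dz":-0.0018,"wz":-0.94},{"dx":-0.0197,"dy":-0.0268,"dz":-0.0018,"wz":-0.94},{"dx":-0.0197,"dy":-0.0268,"dz":-0.0018,"wz":-0.94}]'; python3 -m inch '[{"dx":-0.0197,"dy":-0.0268,"dz":-0.0018,"wz":-0.94},{"dx":-0.0197,"dy":-0.0268,"dz":-0.0018,"wz":-0.94},{"dx":-0.0197,"dy":-0.0268,"dz":-0.0018,"wz":-0.94},{"dx":-0.0197,"dy":-0.0268,"dz":-0.0018,"wz":-0.94},{"grip":0.085},{}]'
python3 - <<'E'
from h import *
c,P,Rt=look('wrist','w1'); cv2.imwrite('pics/w1raw.png',c['img']); print(P,Rt.as_euler('xyz',True),ctrl.observe()['joints'])
E
```

```text
[0.16877114 0.62740457 0.24179615] [-1.79947503e+02 -5.19466767e-03  1.64943998e+02] [-59.8610286   28.72202984 -24.46262104  88.85065378  12.65174226
  65.22069521 -12.04850398]$[0]: bad value
$[0]: bad value
```

View pics/w1.png

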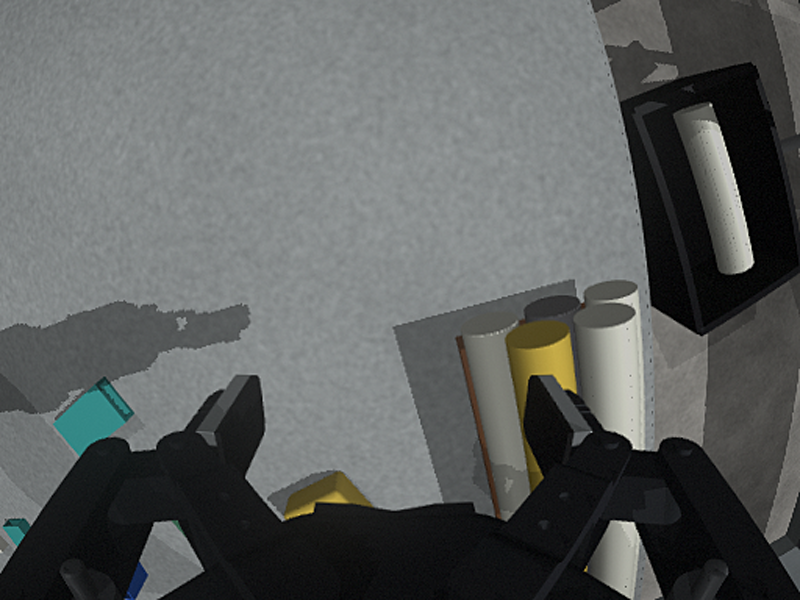

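The rows were refused and the arm has not moved: the wrist picture shows only table and pipes, with the gripper at the start. Perhaps every row needs all keys, so I'll test.

```bash
python3 -m inch '[{"grip":0.085,"dx":-0.0197,"dy":-0.0268,"dz":-0.0018,"wz":-0.94}]'; python3 -m inch '[{"grip":0.085,"dx":-0.0197,"dy":-0.0268,"dz":-0.0018,"wx":0,"wy":0,"wz":-0.94}]'
```

```text
time: 0.38
tcp_pos: [0.1765, 0.6006, 0.2434]
tcp_rot: [179.9, -0.3, 166.2]
contact_force: [-0.7, 0.7, 0.9]
opening: 0.993
grasp_force: 0.0$[0]: bad value
```

`grip` is required and zero entries should be left out.

```bash
python3 -m inch '[{"grip":0.085,"dx":-0.0197,"dy":-0.0268,"dz":-0.0018,"wz":-0.94},{"grip":0.085,"dx":-0.0197,"dy":-0.0268,"dz":-0.0018,"wz":-0.94},{"grip":0.085,"dx":-0.0197,"dy":-0.0268,"dz":-0.0018,"wz":-0.94},{"grip":0.085,"dx":-0.0197,"dy":-0.0268,"dz":-0.0018,"wz":-0.94},{"grip":0.085,"dx":-0.0197,"dy":-0.0268,"dz":-0.0018,"wz":-0.94},{"grip":0.085,"dx":-0.0197,"dy":-0.0268,"dz":-0.0018,"wz":-0.94},{"grip":0.085,"dx":-0.0197,"dy":-0.0268,"dz":-0.0018,"wz":-0.94},{"grip":0.085,"dx":-0.0197,"dy":-0.0268,"dz":-0.0018,"wz":-0.94},{"grip":0.085,"dx":-0.0197,"dy":-0.0268,"dz":-0.0018,"wz":-0.94},{"grip":0.085,"dx":-0.0197,"dy":-0.0268,"dz":-0.0018,"wz":-0.94},{"grip":0.085,"dx":-0.0197,"dy":-0.0268,"dz":-0.0018,"wz":-0.94},{"grip":0.085,"dx":-0.0197,"dy":-0.0268,"dz":-0.0018,"wz":-0.94}]'; python3 -m inch '[{"grip":0.085,"dx":-0.0197,"dy":-0.0268,"dz":-0.0018,"wz":-0.94},{"grip":0.085,"dx":-0.0197,"dy":-0.0268,"dz":-0.0018,"wz":-0.94},{"grip":0.085,"dx":-0.0197,"dy":-0.0268,"dz":-0.0018,"wz":-0.94},{"grip":0.085},{"grip":0.085}]'
python3 - <<'E'
from h import *
c,P,Rt=look('wrist','w2'); cv2.imwrite('pics/w2raw.png',c['img']); print(P,Rt.as_euler('xyz',True),ctrl.observe()['joints'])
E
```

```text
[0.17650394 0.60057321 0.24344981] [179.85664827  -0.26387368 166.21975813] [-56.9021844   25.71016608 -24.79560514  93.2241611   11.79565061
  63.98512586  -8.8409491 ]$[0]: bad value
$[0]: bad value
```

View pics/w2.png

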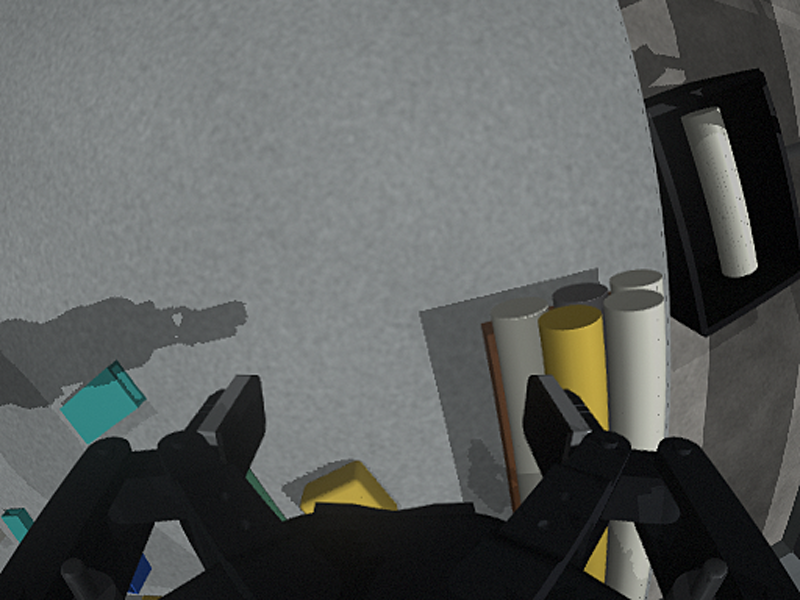

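The call was refused again and the view is unchanged. I'll test variants.

```bash
python3 -m inch '[{"grip":0.085,"dx":-0.02,"dy":-0.025}]'; echo; python3 -m inch '[{"grip":0.085,"dx":-0.02,"dy":-0.025},{"grip":0.085,"dx":-0.02,"dy":-0.025}]';echo; python3 -m inch --help; python3 -m inch '[{"grip":0.085,"dx":-0.02,"dy":-0.025,"wz":-1}]' 40
```

```text
$[0]: bad value
$[0]: bad value
invalid input: not JSON, or not a number
$[0]: bad value
```

```bash
python3 -m inch '[{"grip":0.08,"dx":-0.02,"dy":-0.025}]'; echo; python3 -m inch '[{"grip":0.085,"dx":-0.02,"dy":-0.025,"dz":-0.002,"wz":-1.0}]'; echo;  python3 -m inch '[{"grip":0.085,"dx":-0.02,"dy":-0.025,"dz":0.0,"wx":0.0,"wy":0.0,"wz":0.0}]'; echo; python3 -m inch '[{"grip":0.085}]'
```

```text
time: 0.52
tcp_pos: [0.1918, 0.5691, 0.2437]
tcp_rot: [179.9, -0.1, 166.1]
contact_force: [-0.1, 0.5, 0.6]
opening: 0.997
grasp_force: 0.0
$[0]: bad value
$[0]: bad value
$[0]: bad value
```

All seven keys are needed in each row. Stderr is shown apart from stdout, which misled me.

Run:
```python
from h import *
plan([.40,.16,.27],down(180),14)
```

```text
N 14 d [-0.0186 -0.0271 -0.0019] w [ 0.01 -0.01 -0.99] total D [-0.3   -0.347 -0.027] rv [  0.1  -0.1 -13.9]
```

```bash
python3 -m inch '[{"grip":0.085,"dx":-0.0186,"dy":-0.0271,"dz":-0.0019,"wx":0,"wy":0,"wz":-1},{"grip":0.085,"dx":-0.0186,"dy":-0.0271,"dz":-0.0019,"wx":0,"wy":0,"wz":-1},{"grip":0.085,"dx":-0.0186,"dy":-0.0271,"dz":-0.0019,"wx":0,"wy":0,"wz":-1},{"grip":0.085,"dx":-0.0186,"dy":-0.0271,"dz":-0.0019,"wx":0,"wy":0,"wz":-1},{"grip":0.085,"dx":-0.0186,"dy":-0.0271,"dz":-0.0019,"wx":0,"wy":0,"wz":-1},{"grip":0.085,"dx":-0.0186,"dy":-0.0271,"dz":-0.0019,"wx":0,"wy":0,"wz":-1},{"grip":0.085,"dx":-0.0186,"dy":-0.0271,"dz":-0.0019,"wx":0,"wy":0,"wz":-1},{"grip":0.085,"dx":-0.0186,"dy":-0.0271,"dz":-0.0019,"wx":0,"wy":0,"wz":-1},{"grip":0.085,"dx":-0.0186,"dy":-0.0271,"dz":-0.0019,"wx":0,"wy":0,"wz":-1},{"grip":0.085,"dx":-0.0186,"dy":-0.0271,"dz":-0.0019,"wx":0,"wy":0,"wz":-1},{"grip":0.085,"dx":-0.0186,"dy":-0.0271,"dz":-0.0019,"wx":0,"wy":0,"wz":-1},{"grip":0.085,"dx":-0.0186,"dy":-0.0271,"dz":-0.0019,"wx":0,"wy":0,"wz":-1}]' && python3 -m inch '[{"grip":0.085,"dx":-0.0186,"dy":-0.0271,"dz":-0.0019,"wx":0,"wy":0,"wz":-1},{"grip":0.085,"dx":-0.0186,"dy":-0.0271,"dz":-0.0019,"wx":0,"wy":0,"wz":-1},{"grip":0.085,"dx":0,"dy":0,"dz":0,"wx":0,"wy":0,"wz":0}]'
python3 - <<'E'
from h import *
c,P,Rt=look('wrist','w3'); cv2.imwrite('pics/w3raw.png',c['img']); print(P,Rt.as_euler('xyz',True),ctrl.observe()['joints'])
h=cv2.cvtColor(c['img'],cv2.COLOR_BGR2HSV)
for nm,lo,hi,z in (('blue',(105,120,40),(125,255,255),.05),('brass',(10,100,80),(22,255,255),.03),('mat',(60,80,30),(82,255,200),.003)):
    m=cv2.inRange(h,lo,hi)
    for q in cv2.findContours(m,0,2)[0]:
        if cv2.contourArea(q)<100: continue
        e=cv2.approxPolyDP(q,3,True)[:,0]; print(nm,cv2.contourArea(q),[(p.tolist(),np.round(wonz(c,P,Rt,*map(float,p),z)[:2],3).tolist()) for p in e])
E
```

```text
time: 1.52
tcp_pos: [0.3663, 0.2116, 0.2674]
tcp_rot: [180.0, 0.0, 177.9]
contact_force: [0.2, 0.4, -0.0]
opening: 0.994
grasp_force: 0.0
time: 1.77
tcp_pos: [0.4049, 0.152, 0.2713]
tcp_rot: [-179.9, 0.1, 179.4]
contact_force: [0.3, -0.7, -0.4]
opening: 0.992
grasp_force: 0.0
[0.40487414 0.15198351 0.2713389 ] [-1.79893327e+02  1.43480927e-01  1.79413156e+02] [-15.99626197   2.70592894  -8.86745772 116.90352776   0.53830145
  60.37934489  64.36446545]
blue 269.0 [([415, 359], [0.785, 0.471]), ([400, 365], [0.795, 0.439]), ([408, 383], [0.87, 0.483]), ([413, 383], [0.875, 0.498]), ([411, 376], [0.844, 0.482]), ([420, 374], [0.845, 0.505])]
blue 4138.5 [([244, 144], [0.376, 0.141]), ([235, 231], [0.488, 0.128]), ([280, 235], [0.495, 0.186]), ([291, 153], [0.388, 0.197]), ([285, 147], [0.38, 0.19])]
brass 203.0 [([268, 190], [0.439, 0.171]), ([262, 198], [0.45, 0.163]), ([271, 206], [0.461, 0.175]), ([279, 198], [0.45, 0.185]), ([276, 191], [0.441, 0.181])]
brass 219.5 [([276, 171], [0.414, 0.181]), ([265, 175], [0.419, 0.167]), ([267, 186], [0.434, 0.17]), ([280, 184], [0.431, 0.187]), ([281, 176], [0.421, 0.188])]
brass 454.0 [([255, 168], [0.41, 0.154]), ([244, 175], [0.419, 0.14]), ([252, 186], [0.434, 0.15]), ([242, 193], [0.443, 0.137]), ([248, 204], [0.458, 0.145]), ([255, 203], [0.457, 0.154]), ([259, 196], [0.447, 0.159]), ([253, 186], [0.434, 0.151]), ([260, 182], [0.428, 0.161]), ([261, 173], [0.416, 0.162])]
mat 1319.0 [([114, 333], [0.737, -0.125]), ([99, 334], [0.747, -0.164]), ([80, 383], [0.954, -0.295]), ([100, 383], [0.931, -0.225]), ([121, 370], [0.858, -0.144])]
mat 7285.0 [([420, 117], [0.336, 0.4]), ([349, 127], [0.358, 0.285]), ([360, 235], [0.521, 0.316]), ([424, 220], [0.5, 0.431])]
```

The wrist view gives a bin rim 112 x 58 mm, which matches, with its origin at about (0.440,0.162) and yaw -6°. The mat centre is (0.429,0.358), 166 x 117, which also matches. I'll approach and grasp.

Run:
```python
from h import *
plan([.442,.1625,.147],down(173.7),5); plan([.442,.1625,.027],down(173.7),4,([.442,.1625,.147],down(173.7)))
```

```text
N 5 d [-0.0077  0.0019  0.0248] w [-0.    0.01  1.16] total D [-0.039  0.008  0.124] rv [-0.   0.1  5.8]
N 4 d [ 0.   -0.    0.03] w [0. 0. 0.] total D [ 0.   -0.    0.12] rv [0. 0. 0.]
```

```bash
python3 -m inch '[{"grip":0.085,"dx":-0.0077,"dy":0.0019,"dz":0.0248,"wx":0,"wy":0,"wz":1.16},{"grip":0.085,"dx":-0.0077,"dy":0.0019,"dz":0.0248,"wx":0,"wy":0,"wz":1.16},{"grip":0.085,"dx":-0.0077,"dy":0.0019,"dz":0.0248,"wx":0,"wy":0,"wz":1.16},{"grip":0.085,"dx":-0.0077,"dy":0.0019,"dz":0.0248,"wx":0,"wy":0,"wz":1.16},{"grip":0.085,"dx":-0.0077,"dy":0.0019,"dz":0.0248,"wx":0,"wy":0,"wz":1.16},{"grip":0.085,"dx":0,"dy":0,"dz":0.03,"wx":0,"wy":0,"wz":0},{"grip":0.085,"dx":0,"dy":0,"dz":0.03,"wx":0,"wy":0,"wz":0},{"grip":0.085,"dx":0,"dy":0,"dz":0,"wx":0,"wy":0,"wz":0}]'
python3 - <<'E'
from h import *
plan([.442,.1625,.027],down(173.7))
E
```

```text
time: 2.48
tcp_pos: [0.4358, 0.1653, 0.0819]
tcp_rot: [-179.8, -0.5, 174.2]
contact_force: [-1.4, 0.1, -1.0]
opening: 0.997
grasp_force: 0.0
N 2 d [-0.0034 -0.001   0.0274] w [-0.11 -0.26  0.23] total D [-0.007 -0.002  0.055] rv [-0.2 -0.5  0.5]
```

```bash
python3 -m inch '[{"grip":0.085,"dx":-0.003,"dy":-0.001,"dz":0.027,"wx":0,"wy":0,"wz":0},{"grip":0.085,"dx":-0.003,"dy":-0.001,"dz":0.026,"wx":0,"wy":0,"wz":0},{"grip":0.085,"dx":0,"dy":0,"dz":0,"wx":0,"wy":0,"wz":0},{"grip":0.05,"dx":0,"dy":0,"dz":0,"wx":0,"wy":0,"wz":0},{"grip":0.05,"dx":0,"dy":0,"dz":0,"wx":0,"wy":0,"wz":0},{"grip":0.05,"dx":0,"dy":0,"dz":0,"wx":0,"wy":0,"wz":0},{"grip":0.05,"dx":0,"dy":0,"dz":0,"wx":0,"wy":0,"wz":0},{"grip":0.05,"dx":0,"dy":0,"dz":0,"wx":0,"wy":0,"wz":0}]' 40
```

```text
time: 3.15
tcp_pos: [0.4471, 0.1641, 0.0358]
tcp_rot: [179.9, 0.1, 174.1]
contact_force: [-2.5, 0.1, 7.0]
opening: 0.693
grasp_force: 45.0
```

The bin is gripped (59 mm opening). Next: lift, move toward the stock bin and look at it.

```bash
python3 -m inch '[{"grip":0.05,"dx":0,"dy":0,"dz":-0.015,"wx":0,"wy":0,"wz":0},{"grip":0.05,"dx":0,"dy":0,"dz":-0.025,"wx":0,"wy":0,"wz":0},{"grip":0.05,"dx":0,"dy":0,"dz":-0.03,"wx":0,"wy":0,"wz":0},{"grip":0.05,"dx":0,"dy":0,"dz":-0.03,"wx":0,"wy":0,"wz":0},{"grip":0.05,"dx":-0.01,"dy":0,"dz":-0.03,"wx":0,"wy":0,"wz":0},{"grip":0.05,"dx":-0.02,"dy":0.005,"dz":-0.03,"wx":0,"wy":0,"wz":0},{"grip":0.05,"dx":-0.02,"dy":0.005,"dz":-0.03,"wx":0,"wy":0,"wz":0},{"grip":0.05,"dx":-0.02,"dy":0.005,"dz":-0.01,"wx":0,"wy":0,"wz":0},{"grip":0.05,"dx":0,"dy":0,"dz":0,"wx":0,"wy":0,"wz":0},{"grip":0.05,"dx":0,"dy":0,"dz":0,"wx":0,"wy":0,"wz":0}]' 60
python3 - <<'E'
from h import *
c=ctrl.camera('scene'); im=c['img'][180:340,240:400]; cv2.imwrite('pics/s4.png',cv2.resize(im,(600,600),interpolation=cv2.INTER_CUBIC)); print(ctrl.observe()['joints'])
E
```

```text
time: 3.98
tcp_pos: [0.5182, 0.1711, 0.2353]
tcp_rot: [179.9, 0.1, 174.0]
contact_force: [-1.1, 0.6, -3.8]
opening: 0.685
grasp_force: 67.7
[-14.95004373  16.78769263  -7.39595122 105.18336354   2.49529398
  58.21335167  60.72591259]
```

View pics/s4.png

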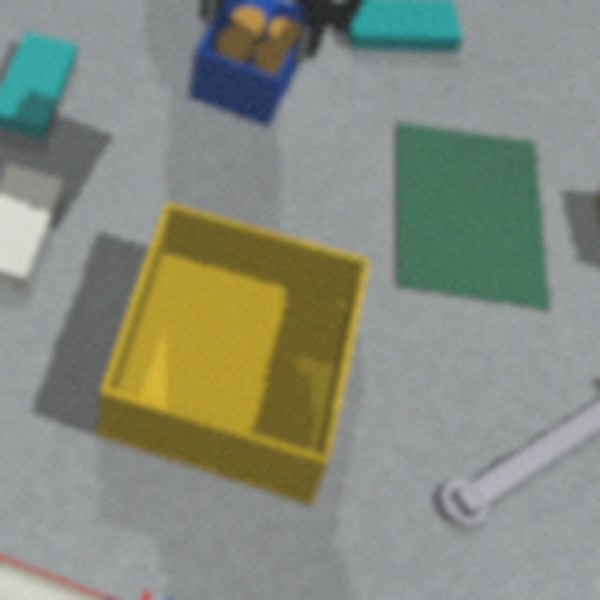

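The crop shows the fittings still in the held bin, and the stock rim corners at crop (168,203), (370,262), (328,460), (100,393). I'll work out the pour pose.

Run:
```python
from h import *
c=ctrl.camera('scene'); q=np.array([onz(c,240+u/3.75,180+v/3.75,.07) for u,v in [(168,203),(370,262),(328,460),(100,393)]])
S=q.mean(0); print(q[:,:2].round(3),[np.linalg.norm(q[i]-q[i-1]).round(3) for i in range(4)],S.round(3))
P,R0=pose(); yb=174; h=-R.from_euler('z',yb,degrees=True).apply([1,0,0]); off=np.array([.007,0,.036])
O1=S+.055*h; O1[2]=.175; Rd=down(yb); T1=O1-Rd.apply(off); plan(T1,Rd)
Rt=Rd*R.from_rotvec([0,65,0],degrees=True)
print('tool x tilt', Rt.apply([1,0,0]),'z',Rt.apply([0,0,1]))
O2=O1.copy(); O2[2]=.145
for s in (1,-1):
  Rt=Rd*R.from_rotvec([0,s*65,0],degrees=True); T2=O2-Rt.apply(off); print(s,Rt.apply([0,0,1]).round(2),T2.round(3)); plan(T2,Rt,None,(T1,Rd))
```

```text
[[0.563 0.134]
 [0.559 0.29 ]
 [0.723 0.294]
 [0.732 0.137]] [np.float64(0.169), np.float64(0.156), np.float64(0.164), np.float64(0.158)] [0.644 0.214 0.07 ]
N 6 d [-0.0309  0.0093  0.0037] w [-0.01 -0.02  0.02] total D [-0.185  0.056  0.022] rv [-0.  -0.1  0.1]
tool x tilt [-0.42030311  0.04417564  0.90630779] z [-0.90134294  0.09473496 -0.42261826]
1 [-0.9   0.09 -0.42] [0.734 0.204 0.154]
N 11 d [-0.0051  0.      0.0034] w [0.   5.91 0.  ] total D [-0.029  0.     0.057] rv [ 0. 65.  0.]
-1 [ 0.9  -0.09 -0.42] [0.669 0.211 0.167]
N 11 d [ 0.0052 -0.      0.002 ] w [-0.   -5.91  0.  ] total D [ 0.037 -0.     0.044] rv [ -0. -65.   0.]
```

```bash
python3 -m inch '[{"grip":0.05,"dx":-0.031,"dy":0.0093,"dz":0.0037,"wx":0,"wy":0,"wz":0},{"grip":0.05,"dx":-0.031,"dy":0.0093,"dz":0.0037,"wx":0,"wy":0,"wz":0},{"grip":0.05,"dx":-0.031,"dy":0.0093,"dz":0.0037,"wx":0,"wy":0,"wz":0},{"grip":0.05,"dx":-0.031,"dy":0.0093,"dz":0.0037,"wx":0,"wy":0,"wz":0},{"grip":0.05,"dx":-0.031,"dy":0.0093,"dz":0.0037,"wx":0,"wy":0,"wz":0},{"grip":0.05,"dx":-0.031,"dy":0.0093,"dz":0.0037,"wx":0,"wy":0,"wz":0},{"grip":0.05,"dx":0.0052,"dy":0,"dz":0.002,"wx":0,"wy":-4,"wz":0},{"grip":0.05,"dx":0.0052,"dy":0,"dz":0.002,"wx":0,"wy":-6,"wz":0},{"grip":0.05,"dx":0.0052,"dy":0,"dz":0.002,"wx":0,"wy":-6,"wz":0},{"grip":0.05,"dx":0.0052,"dy":0,"dz":0.002,"wx":0,"wy":-6,"wz":0}]'
python3 - <<'E'
from h import *
yb=174; h=-R.from_euler('z',yb,degrees=True).apply([1,0,0]); off=np.array([.007,0,.036])
O2=np.array([.644,.214,0])+.055*h; O2[2]=.145; Rt=down(yb)*R.from_rotvec([0,-65,0],degrees=True)
print(ctrl.observe()['joints']); plan(O2-Rt.apply(off),Rt)
E
```

```text
time: 4.92
tcp_pos: [0.6868, 0.2093, 0.1986]
tcp_rot: [180.0, 22.0, 174.1]
contact_force: [0.4, -1.4, -3.1]
opening: 0.689
grasp_force: 67.9
[-25.34119786  25.88769864   1.29733147 100.66597308  17.85641689
  35.51433147  46.89984683]
N 8 d [0.0044 0.     0.0016] w [ 0.01 -5.37  0.01] total D [0.028 0.    0.023] rv [  0.1 -43.    0.1]
```

```bash
python3 -m inch '[{"grip":0.05,"dx":0.0044,"dy":0,"dz":0.0016,"wx":0,"wy":-5.4,"wz":0},{"grip":0.05,"dx":0.0044,"dy":0,"dz":0.0016,"wx":0,"wy":-5.4,"wz":0},{"grip":0.05,"dx":0.0044,"dy":0,"dz":0.0016,"wx":0,"wy":-5.4,"wz":0},{"grip":0.05,"dx":0.0044,"dy":0,"dz":0.0016,"wx":0,"wy":-5.4,"wz":0},{"grip":0.05,"dx":0.0044,"dy":0,"dz":0.0016,"wx":0,"wy":-5.4,"wz":0},{"grip":0.05,"dx":0.0044,"dy":0,"dz":0.0016,"wx":0,"wy":-5.4,"wz":0},{"grip":0.05,"dx":0.0044,"dy":0,"dz":0.0016,"wx":0,"wy":-5.4,"wz":0}]'
python3 - <<'E'
from h import *
print(ctrl.observe()['joints'])
E
```

```text
time: 5.5
tcp_pos: [0.6832, 0.1995, 0.1839]
tcp_rot: [-178.0, 44.3, 173.9]
contact_force: [0.8, -0.9, -2.5]
opening: 0.689
grasp_force: 68.0
[-58.94786359  28.71964175  34.0895394  118.27626423  78.64157134
  12.60157689 -24.53845802]
```

```bash
python3 -m inch '[{"grip":0.05,"dx":0,"dy":0,"dz":0,"wx":0,"wy":0,"wz":0},{"grip":0.05,"dx":0,"dy":0,"dz":0,"wx":0,"wy":0,"wz":0},{"grip":0.05,"dx":0,"dy":0,"dz":0,"wx":0,"wy":0,"wz":0},{"grip":0.05,"dx":0,"dy":0,"dz":0,"wx":0,"wy":0,"wz":0}]'
python3 - <<'E'
from h import *
print(ctrl.observe()['joints'])
E
```

```text
time: 5.83
tcp_pos: [0.6857, 0.199, 0.1859]
tcp_rot: [-178.2, 44.4, 173.7]
contact_force: [0.0, -0.0, -3.1]
opening: 0.685
grasp_force: 67.9
[-58.6266191   28.63656676  33.93082935 117.98820969  77.96143039
  12.67326418 -23.75923499]
```

```bash
python3 -m inch '[{"grip":0.05,"dx":0.002,"dy":0,"dz":0.001,"wx":0,"wy":-3,"wz":0},{"grip":0.05,"dx":0.002,"dy":0,"dz":0.001,"wx":0,"wy":-3,"wz":0},{"grip":0.05,"dx":0.002,"dy":0,"dz":0.001,"wx":0,"wy":-3,"wz":0},{"grip":0.05,"dx":0.002,"dy":0,"dz":0.001,"wx":0,"wy":-3,"wz":0}]'
python3 - <<'E'
from h import *
print(ctrl.observe()['joints'])
E
```

```text
time: 6.17
tcp_pos: [0.6853, 0.1962, 0.1805]
tcp_rot: [-177.3, 53.0, 174.2]
contact_force: [0.7, -1.4, -4.2]
opening: 0.691
grasp_force: 68.0
[-59.50885387  31.29320028  31.44220983 122.54377503 115.11726533
  22.26434987 -64.27107678]
```

Past the singular zone now at 53°, so I'll go on to about 68°.

```bash
python3 -m inch '[{"grip":0.05,"dx":0.003,"dy":0,"dz":0.001,"wx":0,"wy":-4,"wz":0},{"grip":0.05,"dx":0.003,"dy":0,"dz":0.001,"wx":0,"wy":-4,"wz":0},{"grip":0.05,"dx":0.003,"dy":0,"dz":0.001,"wx":0,"wy":-4,"wz":0},{"grip":0.05,"dx":0.001,"dy":0,"dz":0.001,"wx":0,"wy":-4,"wz":0},{"grip":0.05,"dx":0,"dy":0,"dz":0,"wx":0,"wy":0,"wz":0},{"grip":0.05,"dx":0,"dy":0,"dz":0,"wx":0,"wy":0,"wz":0},{"grip":0.05,"dx":0,"dy":0,"dz":0,"wx":0,"wy":0,"wz":0},{"grip":0.05,"dx":0,"dy":0,"dz":0,"wx":0,"wy":0,"wz":0},{"grip":0.05,"dx":0,"dy":0,"dz":0,"wx":0,"wy":0,"wz":0}]'
python3 - <<'E'
from h import *
print(ctrl.observe()['joints'])
P,Rt=pose(); print('O',P+Rt.apply([.007,0,.036]))
c,_,_=look('scene','s5',(230,150,400,340)); s,_,_=look('side','s5s',(120,150,360,330))
a=cv2.resize(cv2.imread('pics/s5.png'),(400,447));b=cv2.resize(cv2.imread('pics/s5s.png'),(400,300));o=np.zeros((447,800,3),np.uint8);o[:,:400]=a;o[:300,400:]=b;cv2.imwrite('pics/s5c.png',o)
E
```

```text
time: 6.92
tcp_pos: [0.6833, 0.1957, 0.1706]
tcp_rot: [-175.5, 68.9, 176.2]
contact_force: [-0.1, -0.1, -1.0]
opening: 0.69
grasp_force: 68.2
[-57.4839777   40.24464386  23.38962731 127.3877331  129.28357619
  48.18768317 -86.51761803]
O [0.71401295 0.19085431 0.151152  ]
```

View pics/s5c.png

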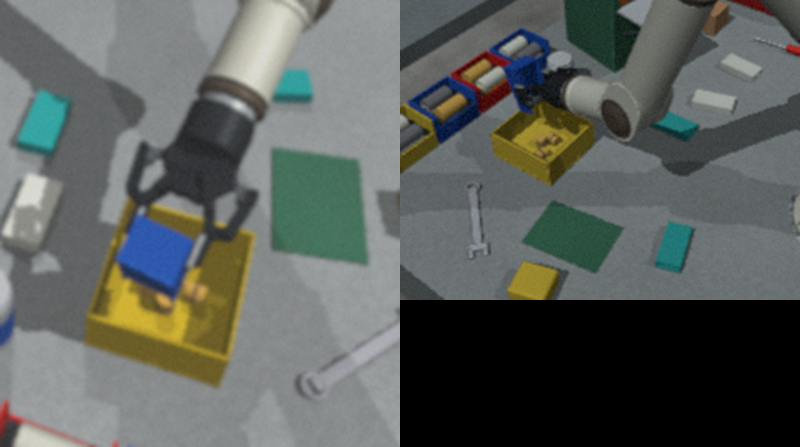

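The picture shows the brass fittings lying in the yellow bin (left crop (180,295)), with none around it. Next I'll tip back upright while rising.

```bash
python3 -m inch '[{"grip":0.05,"dx":0.01,"dy":0,"dz":0,"wx":0,"wy":4,"wz":0},{"grip":0.05,"dx":0.01,"dy":0,"dz":0,"wx":0,"wy":4,"wz":0},{"grip":0.05,"dx":0.01,"dy":0,"dz":0,"wx":0,"wy":4,"wz":0},{"grip":0.05,"dx":0.01,"dy":0,"dz":0,"wx":0,"wy":4,"wz":0},{"grip":0.05,"dx":0,"dy":0,"dz":-0.002,"wx":0,"wy":3,"wz":0},{"grip":0.05,"dx":0,"dy":0,"dz":-0.002,"wx":0,"wy":3,"wz":0},{"grip":0.05,"dx":0,"dy":0,"dz":-0.002,"wx":0,"wy":3,"wz":0},{"grip":0.05,"dx":0,"dy":0,"dz":-0.002,"wx":0,"wy":3,"wz":0},{"grip":0.05,"dx":0,"dy":0,"dz":-0.002,"wx":0,"wy":4,"wz":0},{"grip":0.05,"dx":0,"dy":0,"dz":-0.002,"wx":0,"wy":4,"wz":0}]'
python3 - <<'E'
from h import *
print(ctrl.observe()['joints']); plan([.52,.30,.25],down(180))
E
```

```text
time: 7.85
tcp_pos: [0.6598, 0.1945, 0.1395]
tcp_rot: [-177.1, 39.9, 173.4]
contact_force: [0.2, 0.2, -1.7]
opening: 0.686
grasp_force: 68.1
[-55.13143447  30.5083184   29.09579573 118.91398032  72.91586679
  13.06266426 -20.12992709]
N 7 d [ 0.0135  0.0128 -0.0236] w [-0.73  5.67 -1.04] total D [ 0.045  0.079 -0.186] rv [-5.1 39.7 -7.3]
```

```bash
python3 -m inch '[{"grip":0.05,"dx":-0.013,"dy":0,"dz":-0.025,"wx":0,"wy":2,"wz":0},{"grip":0.05,"dx":-0.013,"dy":0,"dz":-0.025,"wx":0,"wy":4,"wz":0},{"grip":0.05,"dx":0,"dy":0,"dz":-0.02,"wx":-1,"wy":5.5,"wz":-1},{"grip":0.05,"dx":0.01,"dy":0.01,"dz":-0.02,"wx":-1,"wy":5.5,"wz":-1},{"grip":0.05,"dx":0.02,"dy":0.02,"dz":-0.01,"wx":-1,"wy":5.5,"wz":-1},{"grip":0.05,"dx":0.02,"dy":0.02,"dz":0,"wx":-1,"wy":5.5,"wz":-1},{"grip":0.05,"dx":0.02,"dy":0.02,"dz":0,"wx":0,"wy":5.5,"wz":-1},{"grip":0.05,"dx":0.02,"dy":0.02,"dz":0,"wx":0,"wy":5.5,"wz":-1},{"grip":0.05,"dx":0,"dy":0,"dz":0,"wx":0,"wy":0,"wz":0}]'
python3 - <<'E'
from h import *
print(ctrl.observe()['joints'])
T=np.array([.429,.358,0])
for y in (174,180,190):
  print(y); Rd=down(y); O=T.copy();O[2]=.09; plan(O-Rd.apply([.007,0,.036]),Rd)
E
```

```text
time: 8.6
tcp_pos: [0.566, 0.2948, 0.1643]
tcp_rot: [-178.5, 7.3, 177.5]
contact_force: [1.0, 2.4, -1.6]
opening: 0.693
grasp_force: 68.0
[-24.44525534  27.67992451 -11.05182667 100.02030136  14.26080617
  48.5770064   44.29494709]
174
N 5 d [0.0273 0.0108 0.0054] w [-0.25  1.47  0.68] total D [0.136 0.057 0.02 ] rv [-1.2  7.4  3.4]
180
N 5 d [0.0269 0.012  0.0054] w [-0.33  1.46 -0.52] total D [0.136 0.058 0.02 ] rv [-1.6  7.3 -2.6]
190
N 5 d [0.026  0.0141 0.0054] w [-0.45  1.42 -2.52] total D [0.137 0.059 0.02 ] rv [ -2.3   7.1 -12.6]
```

```bash
python3 -m inch '[{"grip":0.05,"dx":0.0269,"dy":0.012,"dz":0.0054,"wx":-0.3,"wy":1.46,"wz":-0.5},{"grip":0.05,"dx":0.0269,"dy":0.012,"dz":0.0054,"wx":-0.3,"wy":1.46,"wz":-0.5},{"grip":0.05,"dx":0.0269,"dy":0.012,"dz":0.0054,"wx":-0.3,"wy":1.46,"wz":-0.5},{"grip":0.05,"dx":0.0269,"dy":0.012,"dz":0.0054,"wx":-0.3,"wy":1.46,"wz":-0.5},{"grip":0.05,"dx":0.0269,"dy":0.012,"dz":0.0054,"wx":-0.3,"wy":1.46,"wz":-0.5},{"grip":0.05,"dx":0,"dy":0,"dz":0,"wx":0,"wy":0,"wz":0},{"grip":0.05,"dx":0,"dy":0,"dz":0,"wx":0,"wy":0,"wz":0}]'
python3 - <<'E'
from h import *
print(ctrl.observe()['joints'])
Rd=down(180); plan(np.array([.429,.358,.007])-Rd.apply([.007,0,.036]),Rd)
c,P,Rt=look('scene','s6',(290,170,430,280))
E
```

```text
time: 9.18
tcp_pos: [0.4345, 0.3553, 0.1243]
tcp_rot: [-179.6, 0.2, 180.0]
contact_force: [-0.3, 0.4, -1.9]
opening: 0.691
grasp_force: 68.0
[-29.89543719  27.10054347 -15.55217994 107.46982076  10.1718097
  46.88027939  39.15488883]
N 3 d [-0.0005  0.001   0.0271] w [-0.13  0.06 -0.01] total D [-0.001  0.003  0.081] rv [-0.4  0.2 -0. ]
```

View pics/s6.png

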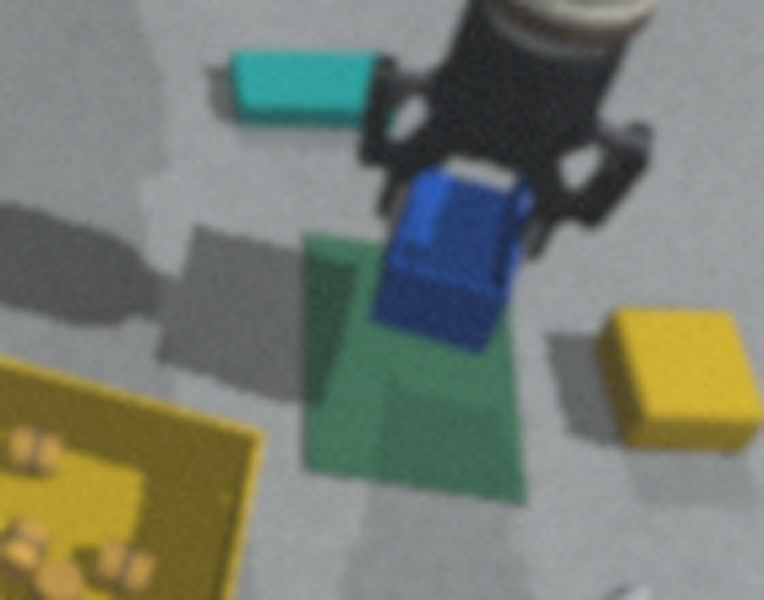

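All four fittings lie in the stock bin (crop (30,450), (25,545), (55,580), (125,565)), and the hand bin is empty above the mat. Next I'll lower it.

```bash
python3 -m inch '[{"grip":0.05,"dx":-0.0005,"dy":0.001,"dz":0.025,"wx":0,"wy":0,"wz":0},{"grip":0.05,"dx":-0.0005,"dy":0.001,"dz":0.025,"wx":0,"wy":0,"wz":0},{"grip":0.05,"dx":-0.0005,"dy":0.001,"dz":0.025,"wx":0,"wy":0,"wz":0},{"grip":0.05,"dx":0,"dy":0,"dz":0.006,"wx":0,"wy":0,"wz":0},{"grip":0.05,"dx":0,"dy":0,"dz":0.003,"wx":0,"wy":0,"wz":0},{"grip":0.05,"dx":0,"dy":0,"dz":0,"wx":0,"wy":0,"wz":0},{"grip":0.05,"dx":0,"dy":0,"dz":0,"wx":0,"wy":0,"wz":0}]'
```

```text
time: 9.82
tcp_pos: [0.4404, 0.3568, 0.042]
tcp_rot: [-179.7, 0.4, 179.7]
contact_force: [0.5, -0.3, -1.0]
opening: 0.684
grasp_force: 68.1
```

```bash
python3 -m inch '[{"grip":0.05,"dx":0.004,"dy":0,"dz":0.002,"wx":0,"wy":0,"wz":0},{"grip":0.05,"dx":0,"dy":0,"dz":0.002,"wx":0,"wy":0,"wz":0},{"grip":0.05,"dx":0,"dy":0,"dz":0,"wx":0,"wy":0,"wz":0}]'; python3 -m inch '[{"grip":0.085,"dx":0,"dy":0,"dz":0,"wx":0,"wy":0,"wz":0},{"grip":0.085,"dx":0,"dy":0,"dz":0,"wx":0,"wy":0,"wz":0},{"grip":0.085,"dx":0,"dy":0,"dz":0,"wx":0,"wy":0,"wz":0},{"grip":0.085,"dx":0,"dy":0,"dz":0,"wx":0,"wy":0,"wz":0},{"grip":0.085,"dx":0,"dy":0,"dz":-0.015,"wx":0,"wy":0,"wz":0},{"grip":0.085,"dx":0,"dy":0,"dz":-0.03,"wx":0,"wy":0,"wz":0},{"grip":0.085,"dx":0,"dy":0,"dz":-0.03,"wx":0,"wy":0,"wz":0},{"grip":0.085,"dx":0,"dy":0,"dz":-0.03,"wx":0,"wy":0,"wz":0},{"grip":0.085,"dx":0,"dy":0,"dz":-0.03,"wx":0,"wy":0,"wz":0},{"grip":0.085,"dx":0,"dy":0,"dz":-0.03,"wx":0,"wy":0,"wz":0},{"grip":0.085,"dx":0,"dy":0,"dz":0,"wx":0,"wy":0,"wz":0},{"grip":0.085,"dx":0,"dy":0,"dz":0,"wx":0,"wy":0,"wz":0}]'
python3 - <<'E'
from h import *
P,Rt=pose(); c=ctrl.camera('wrist'); cv2.imwrite('pics/w7.png',c['img'])
h=cv2.cvtColor(c['img'],cv2.COLOR_BGR2HSV)
for nm,lo,hi,z in (('blue',(105,120,40),(125,255,255),.053),('mat',(60,80,30),(82,255,200),.003)):
    m=cv2.inRange(h,lo,hi); q=max(cv2.findContours(m,0,2)[0],key=cv2.contourArea)
    e=cv2.approxPolyDP(q,4,True)[:,0]; w=np.array([wonz(c,P,Rt,*map(float,p),z)[:2] for p in e]); print(nm,w.round(3).tolist(),w.mean(0))
print(ctrl.observe()['joints'])
plan([.36,-.06,.30],down(180))
E
```

```text
time: 10.07
tcp_pos: [0.436, 0.3572, 0.0391]
tcp_rot: [-179.7, 0.4, 179.7]
contact_force: [-3.4, -2.3, 11.4]
opening: 0.688
grasp_force: 69.7
time: 11.07
tcp_pos: [0.4357, 0.3583, 0.2038]
tcp_rot: [-179.8, 0.5, 179.7]
contact_force: [0.0, 0.5, 0.1]
opening: 0.996
grasp_force: 0.0
blue [[0.373, 0.326], [0.481, 0.325], [0.482, 0.385], [0.373, 0.386]] [0.42750082 0.35559007]
mat [[0.336, 0.402], [0.357, 0.287], [0.521, 0.318], [0.499, 0.432]] [0.42833488 0.35949402]
[-28.89723975  21.34472005 -16.79537542 104.13632322   7.90164183
  55.61472071  40.63325959]
N 13 d [ 0.0056 -0.0321 -0.0075] w [-0.03  0.03 -0.02] total D [ 0.072 -0.418 -0.096] rv [-0.3  0.3 -0.3]
```

The hand bin is upright on the mat, about 4 mm off centre. Next the offcuts: I'll view them from above.

```bash
python3 -m inch '[{"grip":0.085,"dx":0,"dy":-0.032,"dz":-0.0075,"wx":0,"wy":0,"wz":0},{"grip":0.085,"dx":0,"dy":-0.032,"dz":-0.0075,"wx":0,"wy":0,"wz":0},{"grip":0.085,"dx":0,"dy":-0.032,"dz":-0.0075,"wx":0,"wy":0,"wz":0},{"grip":0.085,"dx":0,"dy":-0.032,"dz":-0.0075,"wx":0,"wy":0,"wz":0},{"grip":0.085,"dx":0,"dy":-0.032,"dz":-0.0075,"wx":0,"wy":0,"wz":0},{"grip":0.085,"dx":0,"dy":-0.032,"dz":-0.0075,"wx":0,"wy":0,"wz":0},{"grip":0.085,"dx":0,"dy":-0.032,"dz":-0.0075,"wx":0,"wy":0,"wz":0},{"grip":0.085,"dx":0,"dy":-0.032,"dz":-0.0075,"wx":0,"wy":0,"wz":0},{"grip":0.085,"dx":0,"dy":-0.032,"dz":-0.0075,"wx":0,"wy":0,"wz":0},{"grip":0.085,"dx":0,"dy":-0.032,"dz":-0.0075,"wx":0,"wy":0,"wz":0},{"grip":0.085,"dx":0,"dy":-0.032,"dz":-0.0075,"wx":0,"wy":0,"wz":0},{"grip":0.085,"dx":0,"dy":-0.032,"dz":-0.0075,"wx":0,"wy":0,"wz":0}]' && python3 -m inch '[{"grip":0.085,"dx":0,"dy":-0.03,"dz":0,"wx":0,"wy":0,"wz":0},{"grip":0.085,"dx":0,"dy":0,"dz":0,"wx":0,"wy":0,"wz":0},{"grip":0.085,"dx":0,"dy":0,"dz":0,"wx":0,"wy":0,"wz":0}]'
cat >> h.py <<'E'
def whites(z=.02,tag='w'):
    P,Rt=pose(); c=ctrl.camera('wrist'); cv2.imwrite(f'pics/{tag}.png',c['img'])
    h=cv2.cvtColor(c['img'],cv2.COLOR_BGR2HSV); m=cv2.inRange(h,(0,0,150),(179,40,255))
    for q in cv2.findContours(m,0,2)[0]:
        if cv2.contourArea(q)<150: continue
        w=np.array([wonz(c,P,Rt,*map(float,p),z)[:2] for p in q[:,0]],np.float32)
        (x,y),(a,b),t=cv2.minAreaRect(w*1000); t=t if a>b else t+90
        px=q[:,0].mean(0).astype(int).tolist()
        print('px',px,'area',cv2.contourArea(q),'ctr',round(x/1000,3),round(y/1000,3),'size',round(max(a,b)),round(min(a,b)),'yaw',round((t+90)%180-90,1))
    return c,P,Rt
E
python3 - <<'E'
from h import *
c,P,Rt=whites(.02,'w8'); print(P,ctrl.observe()['joints']); cv2.imwrite('pics/w8b.png',cv2.resize(c['img'],(800,600)))
E
```

```text
time: 12.12
tcp_pos: [0.4309, -0.0278, 0.2928]
tcp_rot: [-179.6, 0.1, 179.7]
contact_force: [0.5, 0.4, -0.2]
opening: 0.995
grasp_force: 0.0
time: 12.37
tcp_pos: [0.4311, -0.0577, 0.2928]
tcp_rot: [-179.6, 0.1, 179.5]
contact_force: [-0.1, 0.4, 0.7]
opening: 0.993
grasp_force: 0.0
px [111, 352] area 854.0 ctr 0.833 -0.381 size 116 97 yaw 7.3
px [184, 315] area 886.0 ctr 0.714 -0.185 size 97 67 yaw 79.0
px [487, 261] area 239.0 ctr 0.626 0.422 size 158 27 yaw -40.7
px [302, 254] area 1654.0 ctr 0.585 0.015 size 100 49 yaw 3.2
px [84, 142] area 682.5 ctr 0.392 -0.315 size 49 48 yaw 83.6
px [185, 142] area 2364.0 ctr 0.406 -0.153 size 100 50 yaw 17.5
[ 0.43106013 -0.05771691  0.29283456] [3.50735039e+00 1.39949707e+00 1.01170473e-01 1.15236377e+02
 3.73333654e-01 6.32394683e+01 9.30782313e+01]
```

View pics/w8b.png

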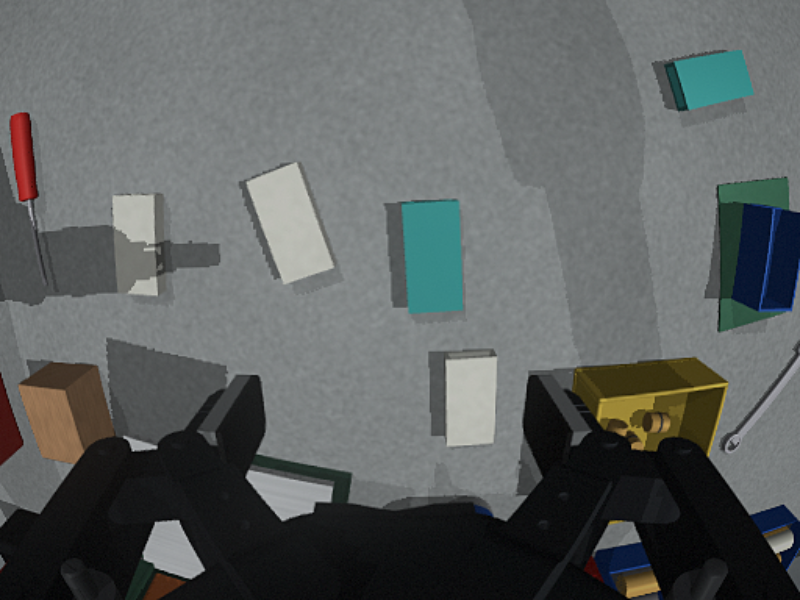

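The wrist view shows exactly three white offcuts, at (470,397), (290,222) and (137,244). Two turquoise pieces sit at (432,256) and (710,80), which are not meant. All measured whites are 100 x 50 and solid white, so those are the ones. I'll pick A first.

Run:
```python
from h import *
Rd=down(183.2); plan([.585,.015,.10],Rd,7); plan([.585,.015,.014],Rd,3,([.585,.015,.10],Rd))
```

```text
N 7 d [-0.0221  0.0098  0.0275] w [-0.05  0.01 -0.51] total D [-0.153  0.073  0.193] rv [-0.3  0.1 -3.6]
N 3 d [-0.     -0.      0.0287] w [0. 0. 0.] total D [-0.    -0.     0.086] rv [0. 0. 0.]
```

```bash
python3 -m inch '[{"grip":0.085,"dx":-0.0221,"dy":0.0098,"dz":0.0275,"wx":0,"wy":0,"wz":-0.5},{"grip":0.085,"dx":-0.0221,"dy":0.0098,"dz":0.0275,"wx":0,"wy":0,"wz":-0.5},{"grip":0.085,"dx":-0.0221,"dy":0.0098,"dz":0.0275,"wx":0,"wy":0,"wz":-0.5},{"grip":0.085,"dx":-0.0221,"dy":0.0098,"dz":0.0275,"wx":0,"wy":0,"wz":-0.5},{"grip":0.085,"dx":-0.0221,"dy":0.0098,"dz":0.0275,"wx":0,"wy":0,"wz":-0.5},{"grip":0.085,"dx":-0.0221,"dy":0.0098,"dz":0.0275,"wx":0,"wy":0,"wz":-0.5},{"grip":0.085,"dx":-0.0221,"dy":0.0098,"dz":0.0275,"wx":0,"wy":0,"wz":-0.5},{"grip":0.085,"dx":0,"dy":0,"dz":0,"wx":0,"wy":0,"wz":0},{"grip":0.085,"dx":0,"dy":0,"dz":0,"wx":0,"wy":0,"wz":0}]'
python3 - <<'E'
from h import *
plan([.585,.015,.014],down(183.2))
E
```

```text
time: 13.17
tcp_pos: [0.5837, 0.0175, 0.0979]
tcp_rot: [-179.7, -0.2, -176.5]
contact_force: [-0.4, -0.4, 0.3]
opening: 0.995
grasp_force: 0.0
N 3 d [-0.0005 -0.0008  0.028 ] w [-0.1  -0.07  0.08] total D [-0.001 -0.002  0.084] rv [-0.3 -0.2  0.3]
```

```bash
python3 -m inch '[{"grip":0.085,"dx":0,"dy":-0.001,"dz":0.028,"wx":0,"wy":0,"wz":0},{"grip":0.085,"dx":0,"dy":-0.001,"dz":0.028,"wx":0,"wy":0,"wz":0},{"grip":0.085,"dx":0,"dy":0,"dz":0.024,"wx":0,"wy":0,"wz":0},{"grip":0.085,"dx":0,"dy":0,"dz":0,"wx":0,"wy":0,"wz":0},{"grip":0.085,"dx":0,"dy":0,"dz":0,"wx":0,"wy":0,"wz":0},{"grip":0.04,"dx":0,"dy":0,"dz":0,"wx":0,"wy":0,"wz":0},{"grip":0.04,"dx":0,"dy":0,"dz":0,"wx":0,"wy":0,"wz":0},{"grip":0.04,"dx":0,"dy":0,"dz":0,"wx":0,"wy":0,"wz":0},{"grip":0.04,"dx":0,"dy":0,"dz":0,"wx":0,"wy":0,"wz":0},{"grip":0.04,"dx":0,"dy":0,"dz":0,"wx":0,"wy":0,"wz":0}]' 60 && python3 -m inch '[{"grip":0.04,"dx":0,"dy":0,"dz":-0.02,"wx":0,"wy":0,"wz":0},{"grip":0.04,"dx":0,"dy":0,"dz":-0.04,"wx":0,"wy":0,"wz":0},{"grip":0.04,"dx":0,"dy":0,"dz":-0.04,"wx":0,"wy":0,"wz":0},{"grip":0.04,"dx":0,"dy":0,"dz":-0.04,"wx":0,"wy":0,"wz":0},{"grip":0.04,"dx":0,"dy":0,"dz":-0.04,"wx":0,"wy":0,"wz":0},{"grip":0.04,"dx":0,"dy":0,"dz":-0.04,"wx":0,"wy":0,"wz":0},{"grip":0.04,"dx":0,"dy":0,"dz":-0.03,"wx":0,"wy":0,"wz":0},{"grip":0.04,"dx":0,"dy":0,"dz":0,"wx":0,"wy":0,"wz":0}]'
python3 - <<'E'
from h import *
print(ctrl.observe()['joints'])
c=ctrl.camera('scene'); print('x')
# scrap frame guess
sy=-12.5; X=np.array([np.cos(np.radians(sy)),np.sin(np.radians(sy)),0]); O=np.array([.681,-.2,0])
T=O-.08*X; T[2]=.26; plan(T,down(78-.5))
E
```

```text
time: 14.0
tcp_pos: [0.5885, 0.0129, 0.0251]
tcp_rot: [-179.7, 0.5, -176.8]
contact_force: [-3.5, 0.7, 11.0]
opening: 0.556
grasp_force: 59.7
time: 14.67
tcp_pos: [0.5894, 0.0138, 0.281]
tcp_rot: [-179.6, 1.1, -176.8]
contact_force: [1.7, 0.1, -1.6]
opening: 0.55
grasp_force: 63.1
[-2.1783938  17.98461846 -2.51726317 96.94323415  1.32485682 64.04758652
 88.07746419]
x
N 18 d [-0.0098 -0.008   0.0011] w [0.02 0.05 5.87] total D [-0.004 -0.197  0.019] rv [  0.4   0.9 105.7]
```

```bash
python3 -m inch '[{"grip":0.04,"dx":-0.0098,"dy":-0.008,"dz":0,"wx":0,"wy":0,"wz":5.87},{"grip":0.04,"dx":-0.0098,"dy":-0.008,"dz":0,"wx":0,"wy":0,"wz":5.87},{"grip":0.04,"dx":-0.0098,"dy":-0.008,"dz":0,"wx":0,"wy":0,"wz":5.87},{"grip":0.04,"dx":-0.0098,"dy":-0.008,"dz":0,"wx":0,"wy":0,"wz":5.87},{"grip":0.04,"dx":-0.0098,"dy":-0.008,"dz":0,"wx":0,"wy":0,"wz":5.87},{"grip":0.04,"dx":-0.0098,"dy":-0.008,"dz":0,"wx":0,"wy":0,"wz":5.87},{"grip":0.04,"dx":-0.0098,"dy":-0.008,"dz":0,"wx":0,"wy":0,"wz":5.87},{"grip":0.04,"dx":-0.0098,"dy":-0.008,"dz":0,"wx":0,"wy":0,"wz":5.87},{"grip":0.04,"dx":-0.0098,"dy":-0.008,"dz":0,"wx":0,"wy":0,"wz":5.87},{"grip":0.04,"dx":-0.0098,"dy":-0.008,"dz":0,"wx":0,"wy":0,"wz":5.87},{"grip":0.04,"dx":-0.0098,"dy":-0.008,"dz":0,"wx":0,"wy":0,"wz":5.87},{"grip":0.04,"dx":-0.0098,"dy":-0.008,"dz":0,"wx":0,"wy":0,"wz":5.87}]' && python3 -m inch '[{"grip":0.04,"dx":-0.0098,"dy":-0.008,"dz":0,"wx":0,"wy":0,"wz":5.87},{"grip":0.04,"dx":-0.0098,"dy":-0.008,"dz":0,"wx":0,"wy":0,"wz":5.87},{"grip":0.04,"dx":-0.0098,"dy":-0.008,"dz":0,"wx":0,"wy":0,"wz":5.87},{"grip":0.04,"dx":-0.0098,"dy":-0.008,"dz":0,"wx":0,"wy":0,"wz":5.87},{"grip":0.04,"dx":-0.0098,"dy":-0.008,"dz":0,"wx":0,"wy":0,"wz":5.87},{"grip":0.04,"dx":-0.0098,"dy":-0.008,"dz":0,"wx":0,"wy":0,"wz":5.87},{"grip":0.04,"dx":0,"dy":0,"dz":0,"wx":0,"wy":0,"wz":0},{"grip":0.04,"dx":0,"dy":0,"dz":0,"wx":0,"wy":0,"wz":0}]'
python3 - <<'E'
from h import *
c,P,Rt=look('wrist','w9'); print(P,Rt.as_euler('xyz',True),ctrl.observe()['joints']); cv2.imwrite('pics/w9raw.png',c['img'])
E
```

```text
time: 15.72
tcp_pos: [0.6373, -0.1131, 0.2707]
tcp_rot: [180.0, 0.1, 112.9]
contact_force: [0.4, -0.9, -3.1]
opening: 0.546
grasp_force: 63.3
time: 16.38
tcp_pos: [0.5984, -0.1829, 0.2721]
tcp_rot: [179.8, 0.3, 77.6]
contact_force: [0.6, 0.7, -2.3]
opening: 0.554
grasp_force: 63.3
[ 0.59839642 -0.18290841  0.27208434] [179.79699095   0.31163946  77.64049693] [-1.70308142 23.56351859 21.3985538  92.1410012  -8.93775015 65.73895727
  9.4577813 ]
```

View pics/w9.png

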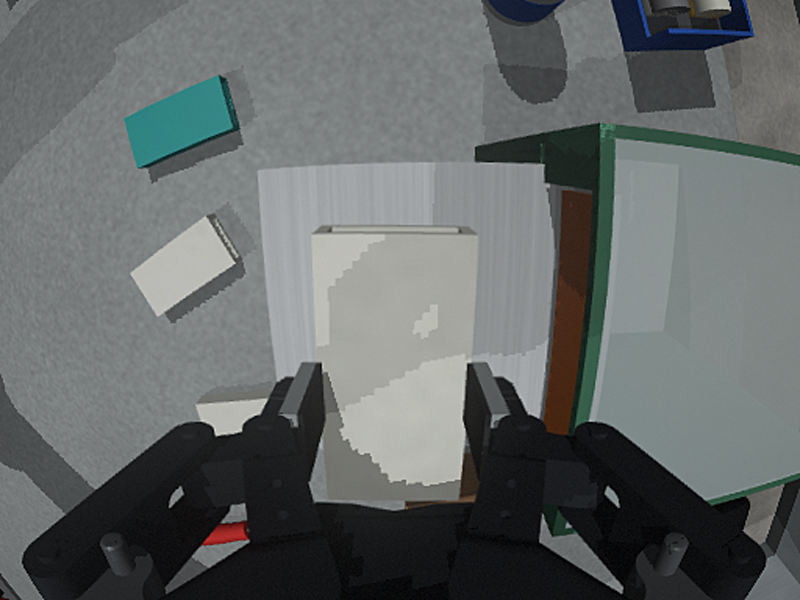

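The wrist view shows offcut A held between the pads over the shelf, with the shelf front edge from (258,170) to (274,350) and the orange flap at (570,310). I'll compute the scrap frame from these edges.

Run:
```python
from h import *
c=ctrl.camera('wrist'); P,Rt=pose(); k=.64
f=lambda pts,z:[wonz(c,P,Rt,u*k,v*k,z)[:2].round(4).tolist() for u,v in pts]
L=f([(258,170),(265,260),(274,350)],.19); print('shelf front edge',L)
print('shelf +y edge',f([(350,164),(430,162),(540,164)],.19))
print('sill/flap bottom',f([(556,190),(555,290),(546,400)],.195))
print('top wall edge outer',f([(600,140),(588,330),(565,480)],.255))
print('offcut top-near corners',f([(312,234),(477,234)],.2721-.025+.02))
```

```text
shelf front edge [[0.5531, -0.0991], [0.5454, -0.1414], [0.5365, -0.1869]]
shelf +y edge [[0.5956, -0.107], [0.6312, -0.1139], [0.6822, -0.1238]]
sill/flap bottom [[0.6863, -0.1367], [0.6791, -0.1843], [0.6687, -0.2437]]
top wall edge outer [[0.6844, -0.1152], [0.6714, -0.1812], [0.6591, -0.2481]]
offcut top-near corners [[0.5864, -0.1264], [0.6344, -0.1369]]
```

```bash
python3 -m inch '[{"grip":0.04,"dx":-0.002,"dy":0,"dz":0.015,"wx":0,"wy":0,"wz":-1.5},{"grip":0.04,"dx":0,"dy":0,"dz":0.02,"wx":0,"wy":0,"wz":0},{"grip":0.04,"dx":0,"dy":0,"dz":0.015,"wx":0,"wy":0,"wz":0},{"grip":0.04,"dx":0,"dy":0,"dz":0.004,"wx":0,"wy":0,"wz":0},{"grip":0.04,"dx":0,"dy":0,"dz":0,"wx":0,"wy":0,"wz":0},{"grip":0.04,"dx":0,"dy":0,"dz":0,"wx":0,"wy":0,"wz":0}]'
```

```text
time: 16.98
tcp_pos: [0.6001, -0.1845, 0.2198]
tcp_rot: [179.6, 0.3, 79.2]
contact_force: [0.3, -0.7, -3.0]
opening: 0.552
grasp_force: 63.3
```

```bash
python3 -m inch '[{"grip":0.04,"dx":0,"dy":0,"dz":0.003,"wx":0,"wy":0,"wz":0},{"grip":0.04,"dx":0,"dy":0,"dz":0.002,"wx":0,"wy":0,"wz":0},{"grip":0.04,"dx":0,"dy":0,"dz":0,"wx":0,"wy":0,"wz":0}]'; python3 -m inch '[{"grip":0.085,"dx":0,"dy":0,"dz":0,"wx":0,"wy":0,"wz":0},{"grip":0.085,"dx":0,"dy":0,"dz":0,"wx":0,"wy":0,"wz":0},{"grip":0.085,"dx":0,"dy":0,"dz":0,"wx":0,"wy":0,"wz":0},{"grip":0.085,"dx":0,"dy":0,"dz":-0.01,"wx":0,"wy":0,"wz":0},{"grip":0.085,"dx":0,"dy":0,"dz":-0.025,"wx":0,"wy":0,"wz":0},{"grip":0.085,"dx":0,"dy":0,"dz":-0.025,"wx":0,"wy":0,"wz":0},{"grip":0.085,"dx":0,"dy":0,"dz":0,"wx":0,"wy":0,"wz":0},{"grip":0.085,"dx":0,"dy":0,"dz":0,"wx":0,"wy":0,"wz":0}]'
python3 - <<'E'
from h import *
c,P,Rt=whites(.21,'w10'); print(P)
sy=-10.9; X=np.array([np.cos(np.radians(sy)),np.sin(np.radians(sy)),0]); O=np.array([.6764,-.1993,0])
T=O-.17*X; T[2]=.262; plan(T,down(sy),None); T2=T+.02*X*0; T2[2]=.215; print(T2); print(ctrl.observe()['joints'])
E
```

```text
time: 17.23
tcp_pos: [0.6004, -0.1852, 0.2157]
tcp_rot: [179.5, 0.3, 79.1]
contact_force: [-0.1, -0.2, -1.6]
opening: 0.549
grasp_force: 63.7
time: 17.9
tcp_pos: [0.6005, -0.1853, 0.2774]
tcp_rot: [179.4, 0.3, 79.1]
contact_force: [0.0, 0.4, -1.0]
opening: 0.994
grasp_force: 0.0
px [380, 201] area 199.5 ctr 0.696 -0.204 size 86 3 yaw 78.9
px [115, 166] area 1983.0 ctr 0.507 -0.135 size 51 26 yaw 17.8
px [270, 198] area 25394.0 ctr 0.603 -0.179 size 135 134 yaw 79.0
[ 0.60050253 -0.1852634   0.27738722]
N 15 d [-0.0045 -0.0051  0.0009] w [ 0.04 -0.01  6.  ] total D [ 0.    -0.092  0.013] rv [ 0.6 -0.1 90. ]
[ 0.50946702 -0.16715377  0.215     ]
[-1.3564695  23.36889096 21.25195468 91.93973033 -8.79355886 65.88164105
 10.90249199]
```

Offcut A lies on the shelf at scrap x ≈ -77 mm. I'll turn the tool 90° so both fingers push, then come in behind it.

```bash
python3 -m inch '[{"grip":0.05,"dx":-0.0045,"dy":-0.0051,"dz":0,"wx":0,"wy":0,"wz":6},{"grip":0.05,"dx":-0.0045,"dy":-0.0051,"dz":0,"wx":0,"wy":0,"wz":6},{"grip":0.05,"dx":-0.0045,"dy":-0.0051,"dz":0,"wx":0,"wy":0,"wz":6},{"grip":0.05,"dx":-0.0045,"dy":-0.0051,"dz":0,"wx":0,"wy":0,"wz":6},{"grip":0.05,"dx":-0.0045,"dy":-0.0051,"dz":0,"wx":0,"wy":0,"wz":6},{"grip":0.05,"dx":-0.0045,"dy":-0.0051,"dz":0,"wx":0,"wy":0,"wz":6},{"grip":0.05,"dx":-0.0045,"dy":-0.0051,"dz":0,"wx":0,"wy":0,"wz":6},{"grip":0.05,"dx":-0.0045,"dy":-0.0051,"dz":0,"wx":0,"wy":0,"wz":6},{"grip":0.05,"dx":-0.0045,"dy":-0.0051,"dz":0,"wx":0,"wy":0,"wz":6},{"grip":0.05,"dx":-0.0045,"dy":-0.0051,"dz":0,"wx":0,"wy":0,"wz":6},{"grip":0.05,"dx":-0.0045,"dy":-0.0051,"dz":0,"wx":0,"wy":0,"wz":6},{"grip":0.05,"dx":-0.0045,"dy":-0.0051,"dz":0,"wx":0,"wy":0,"wz":6}]' && python3 -m inch '[{"grip":0.05,"dx":-0.0045,"dy":-0.0051,"dz":0,"wx":0,"wy":0,"wz":6},{"grip":0.05,"dx":-0.0045,"dy":-0.0051,"dz":0,"wx":0,"wy":0,"wz":6},{"grip":0.05,"dx":-0.0045,"dy":-0.0051,"dz":0,"wx":0,"wy":0,"wz":6},{"grip":0.05,"dx":0,"dy":0,"dz":0,"wx":0,"wy":0,"wz":0},{"grip":0.05,"dx":0,"dy":0,"dz":0,"wx":0,"wy":0,"wz":0}]'
cat >> h.py <<'E'
sy=-10.9; SX=np.array([np.cos(np.radians(sy)),np.sin(np.radians(sy)),0]); SY=np.array([-SX[1],SX[0],0]); SO=np.array([.6764,-.1993,0])
def insc(p): d=np.array(p)-SO; return np.round([d@SX,d@SY,d[2]],4)
def sc(x,y,z): return SO+x*SX+y*SY+np.array([0,0,z])
E
python3 - <<'E'
from h import *
print(insc(pose()[0])); plan(sc(-.155,0,.206),down(sy))
print(ctrl.observe()['joints'])
E
```

```text
time: 18.95
tcp_pos: [0.5217, -0.1811, 0.2731]
tcp_rot: [179.6, -0.1, 6.7]
contact_force: [-0.6, -0.5, 0.5]
opening: 0.586
grasp_force: 0.0
time: 19.37
tcp_pos: [0.5087, -0.1658, 0.2734]
tcp_rot: [179.7, -0.3, -10.7]
contact_force: [-0.7, 0.0, -0.5]
opening: 0.584
grasp_force: 0.0
[-0.171   0.0012  0.2734]
N 3 d [0.0052 0.0003 0.0225] w [ 0.1  -0.09  0.06] total D [0.016 0.001 0.067] rv [ 0.3 -0.3  0.2]
[-18.07542067  15.53811782  39.55005846 105.40752099 -10.77960032
  62.58636063 -75.32250439]
```

```bash
python3 -m inch '[{"grip":0.05,"dx":0.004,"dy":0,"dz":0.025,"wx":0,"wy":0,"wz":0},{"grip":0.05,"dx":0.004,"dy":0,"dz":0.025,"wx":0,"wy":0,"wz":0},{"grip":0.05,"dx":0.004,"dy":0,"dz":0.017,"wx":0,"wy":0,"wz":0},{"grip":0.05,"dx":0,"dy":0,"dz":0,"wx":0,"wy":0,"wz":0},{"grip":0.05,"dx":0,"dy":0,"dz":0,"wx":0,"wy":0,"wz":0}]' && python3 -m inch '[{"grip":0.05,"dx":0.013,"dy":0,"dz":0,"wx":0,"wy":0,"wz":0},{"grip":0.05,"dx":0.013,"dy":0,"dz":0,"wx":0,"wy":0,"wz":0},{"grip":0.05,"dx":0.013,"dy":0,"dz":0,"wx":0,"wy":0,"wz":0},{"grip":0.05,"dx":0.013,"dy":0,"dz":0,"wx":0,"wy":0,"wz":0},{"grip":0.05,"dx":0.013,"dy":0,"dz":0,"wx":0,"wy":0,"wz":0},{"grip":0.05,"dx":0.013,"dy":0,"dz":0,"wx":0,"wy":0,"wz":0},{"grip":0.05,"dx":0.013,"dy":0,"dz":0,"wx":0,"wy":0,"wz":0}]'
python3 - <<'E'
from h import *
print(insc(pose()[0])); plan(sc(-.022,0,.206),down(sy))
print(ctrl.observe()['joints'])
E
```

```text
time: 19.78
tcp_pos: [0.5206, -0.1694, 0.2062]
tcp_rot: [179.6, -0.2, -10.9]
contact_force: [0.6, -0.0, 0.1]
opening: 0.59
grasp_force: 0.0
time: 20.37
tcp_pos: [0.611, -0.1869, 0.2092]
tcp_rot: [179.7, -0.4, -10.9]
contact_force: [-1.6, -0.2, -0.3]
opening: 0.585
grasp_force: 1.0
[-6.660e-02 -2.000e-04  2.092e-01]
N 2 d [ 0.0223 -0.0001  0.0017] w [ 0.16 -0.18  0.02] total D [ 0.045 -0.     0.003] rv [ 0.3 -0.4  0. ]
[-10.96547179  30.85768808  35.49704603  94.37133489 -19.67151315
  60.75367776 -70.5751468 ]
```

```bash
python3 -m inch '[{"grip":0.05,"dx":0.011,"dy":0,"dz":0.001,"wx":0,"wy":0,"wz":0},{"grip":0.05,"dx":0.011,"dy":0,"dz":0.001,"wx":0,"wy":0,"wz":0},{"grip":0.05,"dx":0.011,"dy":0,"dz":0.001,"wx":0,"wy":0,"wz":0},{"grip":0.05,"dx":0.011,"dy":0,"dz":0,"wx":0,"wy":0,"wz":0},{"grip":0.05,"dx":0,"dy":0,"dz":0,"wx":0,"wy":0,"wz":0},{"grip":0.05,"dx":0,"dy":0,"dz":0,"wx":0,"wy":0,"wz":0},{"grip":0.05,"dx":0,"dy":0,"dz":0,"wx":0,"wy":0,"wz":0},{"grip":0.05,"dx":0,"dy":0,"dz":0,"wx":0,"wy":0,"wz":0}]'
python3 - <<'E'
from h import *
print(insc(pose()[0])); look('scene','s11',(50,160,220,300))
E
```

```text
time: 21.03
tcp_pos: [0.6535, -0.1948, 0.2054]
tcp_rot: [179.7, -0.4, -10.9]
contact_force: [-0.2, -0.3, -0.3]
opening: 0.587
grasp_force: 0.0
[-2.340e-02  1.000e-04  2.054e-01]
```

View pics/s11.png

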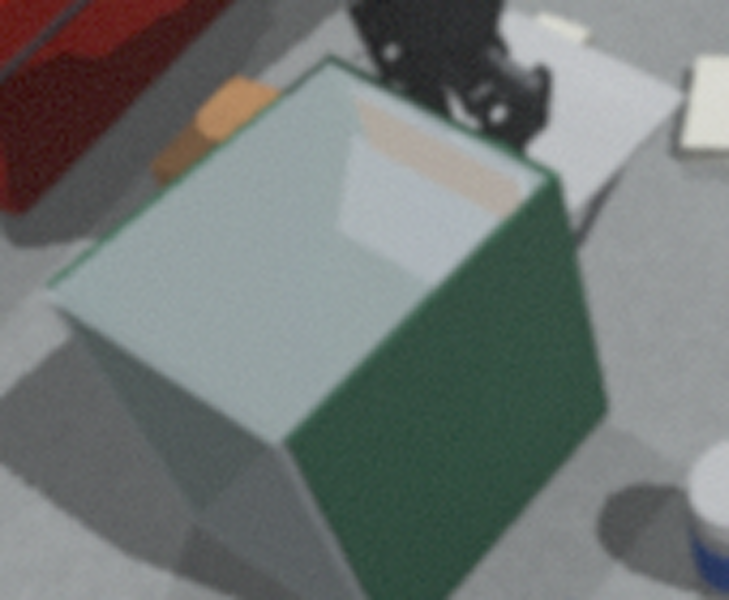

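The crop shows the flap shut (pale orange at (440,155)) and the shelf empty behind the fingers, so A tipped in. On to B.

```bash
python3 -m inch '[{"grip":0.07,"dx":-0.03,"dy":0,"dz":0,"wx":0,"wy":0,"wz":0},{"grip":0.085,"dx":-0.03,"dy":0,"dz":-0.02,"wx":0,"wy":0,"wz":0},{"grip":0.085,"dx":-0.03,"dy":0,"dz":-0.03,"wx":0,"wy":0,"wz":0},{"grip":0.085,"dx":-0.035,"dy":0,"dz":-0.01,"wx":0,"wy":0,"wz":-5},{"grip":0.085,"dx":-0.035,"dy":0,"dz":0,"wx":0,"wy":0,"wz":-6},{"grip":0.085,"dx":-0.03,"dy":0,"dz":0,"wx":0,"wy":0,"wz":-6},{"grip":0.085,"dx":-0.02,"dy":0,"dz":0,"wx":0,"wy":0,"wz":-6},{"grip":0.085,"dx":0,"dy":0,"dz":0,"wx":0,"wy":0,"wz":-5},{"grip":0.085,"dx":0,"dy":0,"dz":0,"wx":0,"wy":0,"wz":0},{"grip":0.085,"dx":0,"dy":0,"dz":0,"wx":0,"wy":0,"wz":0}]'
python3 - <<'E'
from h import *
c,P,Rt=whites(.02,'w12'); print(P,Rt.as_euler('xyz',True)); print(ctrl.observe()['joints'])
plan([.406,-.153,.08],down(17.5))
E
```

```text
time: 21.92
tcp_pos: [0.4468, -0.1691, 0.2637]
tcp_rot: [179.6, -0.3, 16.9]
contact_force: [0.3, -0.5, 0.3]
opening: 0.995
grasp_force: 0.0
px [344, 208] area 1572.0 ctr 0.418 -0.317 size 101 50 yaw -4.3
px [228, 183] area 2647.5 ctr 0.406 -0.153 size 100 50 yaw 17.0
px [261, 62] area 1294.5 ctr 0.581 -0.141 size 149 29 yaw 79.0
px [310, 20] area 178.5 ctr 0.648 -0.189 size 48 16 yaw 64.4
px [376, 43] area 9196.5 ctr 0.667 -0.259 size 243 186 yaw -10.9
[ 0.446811   -0.16907887  0.26366947] [179.56716141  -0.25702442  16.91084697]
[-15.71868102   8.43578112  36.46659986 113.42969782  -5.55022483
  59.43248731 -49.83472303]
N 6 d [-0.0058 -0.0047  0.0306] w [ 0.08 -0.04 -0.1 ] total D [-0.035 -0.029  0.183] rv [ 0.5 -0.2 -0.6]
```

```bash
python3 -m inch '[{"grip":0.085,"dx":-0.006,"dy":-0.0047,"dz":0.03,"wx":0,"wy":0,"wz":0},{"grip":0.085,"dx":-0.006,"dy":-0.0047,"dz":0.03,"wx":0,"wy":0,"wz":0},{"grip":0.085,"dx":-0.006,"dy":-0.0047,"dz":0.03,"wx":0,"wy":0,"wz":0},{"grip":0.085,"dx":-0.006,"dy":-0.0047,"dz":0.03,"wx":0,"wy":0,"wz":0},{"grip":0.085,"dx":-0.006,"dy":-0.0047,"dz":0.03,"wx":0,"wy":0,"wz":0},{"grip":0.085,"dx":-0.006,"dy":-0.0047,"dz":0.03,"wx":0,"wy":0,"wz":0},{"grip":0.085,"dx":0,"dy":0,"dz":0,"wx":0,"wy":0,"wz":0},{"grip":0.085,"dx":0,"dy":0,"dz":0,"wx":0,"wy":0,"wz":0}]'
python3 - <<'E'
from h import *
plan([.406,-.153,.018],down(17.2))
E
```

```text
time: 22.63
tcp_pos: [0.4038, -0.154, 0.0818]
tcp_rot: [179.6, 0.1, 17.0]
contact_force: [0.2, 0.2, 0.7]
opening: 0.997
grasp_force: 0.0
N 2 d [ 0.0012 -0.0003  0.0319] w [ 0.19  0.04 -0.11] total D [ 0.002 -0.001  0.064] rv [ 0.4  0.1 -0.2]
```

Down, grip and lift.

```bash
python3 -m inch '[{"grip":0.085,"dx":0.001,"dy":0,"dz":0.025,"wx":0,"wy":0,"wz":0},{"grip":0.085,"dx":0.001,"dy":0,"dz":0.025,"wx":0,"wy":0,"wz":0},{"grip":0.085,"dx":0,"dy":0,"dz":0.014,"wx":0,"wy":0,"wz":0},{"grip":0.085,"dx":0,"dy":0,"dz":0,"wx":0,"wy":0,"wz":0},{"grip":0.04,"dx":0,"dy":0,"dz":0,"wx":0,"wy":0,"wz":0},{"grip":0.04,"dx":0,"dy":0,"dz":0,"wx":0,"wy":0,"wz":0},{"grip":0.04,"dx":0,"dy":0,"dz":0,"wx":0,"wy":0,"wz":0},{"grip":0.04,"dx":0,"dy":0,"dz":0,"wx":0,"wy":0,"wz":0},{"grip":0.04,"dx":0,"dy":0,"dz":0,"wx":0,"wy":0,"wz":0}]' 60 && python3 -m inch '[{"grip":0.04,"dx":0,"dy":0,"dz":-0.02,"wx":0,"wy":0,"wz":0},{"grip":0.04,"dx":0,"dy":0,"dz":-0.04,"wx":0,"wy":0,"wz":0},{"grip":0.04,"dx":0,"dy":0,"dz":-0.04,"wx":0,"wy":0,"wz":0},{"grip":0.04,"dx":0,"dy":0,"dz":-0.04,"wx":0,"wy":0,"wz":0},{"grip":0.04,"dx":0,"dy":0,"dz":-0.04,"wx":0,"wy":0,"wz":0},{"grip":0.04,"dx":0,"dy":0,"dz":-0.04,"wx":0,"wy":0,"wz":0},{"grip":0.04,"dx":0,"dy":0,"dz":-0.03,"wx":0,"wy":0,"wz":0},{"grip":0.04,"dx":0,"dy":0,"dz":0,"wx":0,"wy":0,"wz":0}]'
python3 - <<'E'
from h import *
plan(sc(-.078,0,.265),down(79.1))
E
```

```text
time: 23.38
tcp_pos: [0.4086, -0.1539, 0.0208]
tcp_rot: [179.5, -0.3, 17.1]
contact_force: [-1.3, 1.0, 11.7]
opening: 0.564
grasp_force: 60.1
time: 24.05
tcp_pos: [0.4092, -0.1535, 0.2754]
tcp_rot: [179.4, -0.8, 17.0]
contact_force: [1.3, 0.1, -2.8]
opening: 0.563
grasp_force: 65.4
N 11 d [0.0107 0.015  0.0011] w [ 0.09 -0.04 -5.64] total D [0.173 0.085 0.014] rv [  1.   -0.4 -62.1]
```

```bash
python3 -m inch '[{"grip":0.04,"dx":0.0107,"dy":0.015,"dz":0,"wx":0,"wy":0,"wz":-5.64},{"grip":0.04,"dx":0.0107,"dy":0.015,"dz":0,"wx":0,"wy":0,"wz":-5.64},{"grip":0.04,"dx":0.0107,"dy":0.015,"dz":0,"wx":0,"wy":0,"wz":-5.64},{"grip":0.04,"dx":0.0107,"dy":0.015,"dz":0,"wx":0,"wy":0,"wz":-5.64},{"grip":0.04,"dx":0.0107,"dy":0.015,"dz":0,"wx":0,"wy":0,"wz":-5.64},{"grip":0.04,"dx":0.0107,"dy":0.015,"dz":0,"wx":0,"wy":0,"wz":-5.64},{"grip":0.04,"dx":0.0107,"dy":0.015,"dz":0,"wx":0,"wy":0,"wz":-5.64},{"grip":0.04,"dx":0.0107,"dy":0.015,"dz":0,"wx":0,"wy":0,"wz":-5.64},{"grip":0.04,"dx":0.0107,"dy":0.015,"dz":0,"wx":0,"wy":0,"wz":-5.64},{"grip":0.04,"dx":0.0107,"dy":0.015,"dz":0,"wx":0,"wy":0,"wz":-5.64},{"grip":0.04,"dx":0.0107,"dy":0.015,"dz":0,"wx":0,"wy":0,"wz":-5.64},{"grip":0.04,"dx":0,"dy":0,"dz":0,"wx":0,"wy":0,"wz":0}]' && python3 -m inch '[{"grip":0.04,"dx":0,"dy":0,"dz":0,"wx":0,"wy":0,"wz":0}]'
python3 - <<'E'
from h import *
plan(sc(-.078,0,.221),down(79.1)); print(insc(pose()[0]))
E
```

```text
time: 25.05
tcp_pos: [0.5991, -0.1805, 0.2691]
tcp_rot: [179.6, 0.3, 79.6]
contact_force: [1.3, 1.7, -3.1]
opening: 0.563
grasp_force: 65.4
time: 25.13
tcp_pos: [0.5962, -0.1823, 0.2691]
tcp_rot: [179.7, 0.3, 79.1]
contact_force: [-0.7, -0.1, -2.3]
opening: 0.564
grasp_force: 65.4
N 2 d [-0.0007  0.0019  0.024 ] w [0.13 0.16 0.01] total D [-0.001  0.004  0.048] rv [0.3 0.3 0. ]
[-0.0819  0.0015  0.2691]
```

```bash
python3 -m inch '[{"grip":0.04,"dx":-0.001,"dy":0.002,"dz":0.02,"wx":0,"wy":0,"wz":0},{"grip":0.04,"dx":0,"dy":0.001,"dz":0.02,"wx":0,"wy":0,"wz":0},{"grip":0.04,"dx":0,"dy":0,"dz":0.012,"wx":0,"wy":0,"wz":0},{"grip":0.04,"dx":0,"dy":0,"dz":0.003,"wx":0,"wy":0,"wz":0},{"grip":0.04,"dx":0,"dy":0,"dz":0,"wx":0,"wy":0,"wz":0},{"grip":0.04,"dx":0,"dy":0,"dz":0,"wx":0,"wy":0,"wz":0}]'
```

```text
time: 25.63
tcp_pos: [0.5993, -0.1854, 0.2157]
tcp_rot: [179.6, 0.3, 79.1]
contact_force: [-0.3, 0.2, -3.3]
opening: 0.564
grasp_force: 65.3
```

```bash
python3 -m inch '[{"grip":0.04,"dx":0,"dy":0,"dz":0.003,"wx":0,"wy":0,"wz":0},{"grip":0.04,"dx":0,"dy":0,"dz":0.001,"wx":0,"wy":0,"wz":0},{"grip":0.04,"dx":0,"dy":0,"dz":0,"wx":0,"wy":0,"wz":0}]' && python3 -m inch '[{"grip":0.085,"dx":0,"dy":0,"dz":0,"wx":0,"wy":0,"wz":0},{"grip":0.085,"dx":0,"dy":0,"dz":0,"wx":0,"wy":0,"wz":0},{"grip":0.085,"dx":0,"dy":0,"dz":0,"wx":0,"wy":0,"wz":0},{"grip":0.085,"dx":0,"dy":0,"dz":-0.01,"wx":0,"wy":0,"wz":0},{"grip":0.085,"dx":0,"dy":0,"dz":-0.025,"wx":0,"wy":0,"wz":0},{"grip":0.085,"dx":0,"dy":0,"dz":-0.025,"wx":0,"wy":0,"wz":0},{"grip":0.085,"dx":0,"dy":0,"dz":0,"wx":0,"wy":0,"wz":0}]' && python3 -m inch '[{"grip":0.05,"dx":-0.0045,"dy":-0.0051,"dz":0,"wx":0,"wy":0,"wz":6},{"grip":0.05,"dx":-0.0045,"dy":-0.0051,"dz":0,"wx":0,"wy":0,"wz":6},{"grip":0.05,"dx":-0.0045,"dy":-0.0051,"dz":0,"wx":0,"wy":0,"wz":6},{"grip":0.05,"dx":-0.0045,"dy":-0.0051,"dz":0,"wx":0,"wy":0,"wz":6},{"grip":0.05,"dx":-0.0045,"dy":-0.0051,"dz":0,"wx":0,"wy":0,"wz":6},{"grip":0.05,"dx":-0.0045,"dy":-0.0051,"dz":0,"wx":0,"wy":0,"wz":6},{"grip":0.05,"dx":-0.0045,"dy":-0.0051,"dz":0,"wx":0,"wy":0,"wz":6},{"grip":0.05,"dx":-0.0045,"dy":-0.0051,"dz":0,"wx":0,"wy":0,"wz":6},{"grip":0.05,"dx":-0.0045,"dy":-0.0051,"dz":0,"wx":0,"wy":0,"wz":6},{"grip":0.05,"dx":-0.0045,"dy":-0.0051,"dz":0,"wx":0,"wy":0,"wz":6},{"grip":0.05,"dx":-0.0045,"dy":-0.0051,"dz":0,"wx":0,"wy":0,"wz":6},{"grip":0.05,"dx":-0.0045,"dy":-0.0051,"dz":0,"wx":0,"wy":0,"wz":6}]' && python3 -m inch '[{"grip":0.05,"dx":-0.0045,"dy":-0.0051,"dz":0,"wx":0,"wy":0,"wz":6},{"grip":0.05,"dx":-0.0045,"dy":-0.0051,"dz":0,"wx":0,"wy":0,"wz":6},{"grip":0.05,"dx":-0.0045,"dy":-0.0051,"dz":0,"wx":0,"wy":0,"wz":6},{"grip":0.05,"dx":0,"dy":0,"dz":0,"wx":0,"wy":0,"wz":0},{"grip":0.05,"dx":0,"dy":0,"dz":0,"wx":0,"wy":0,"wz":0}]'
python3 - <<'E'
from h import *
print(insc(pose()[0])); plan(sc(-.155,0,.206),down(sy),3)
E
```

```text
time: 25.88
tcp_pos: [0.5996, -0.1852, 0.2115]
tcp_rot: [179.6, 0.3, 79.1]
contact_force: [0.3, 0.3, -3.6]
opening: 0.56
grasp_force: 65.4
time: 26.47
tcp_pos: [0.6019, -0.1862, 0.2774]
tcp_rot: [179.1, 0.3, 79.1]
contact_force: [0.8, -0.8, 0.6]
opening: 1.0
grasp_force: 0.0
time: 27.47
tcp_pos: [0.5226, -0.1816, 0.2714]
tcp_rot: [179.6, -0.3, 6.8]
contact_force: [-0.2, 0.4, -0.0]
opening: 0.588
grasp_force: 0.0
time: 27.88
tcp_pos: [0.5094, -0.1662, 0.271]
tcp_rot: [179.7, -0.4, -10.7]
contact_force: [0.1, -0.7, 0.2]
opening: 0.591
grasp_force: 0.0
[-0.1703  0.001   0.271 ]
N 3 d [0.005  0.0003 0.0217] w [ 0.1  -0.13  0.08] total D [0.015 0.001 0.065] rv [ 0.3 -0.4  0.2]
```

```bash
python3 -m inch '[{"grip":0.05,"dx":0.004,"dy":0,"dz":0.025,"wx":0,"wy":0,"wz":0},{"grip":0.05,"dx":0.004,"dy":0,"dz":0.025,"wx":0,"wy":0,"wz":0},{"grip":0.05,"dx":0.004,"dy":0,"dz":0.015,"wx":0,"wy":0,"wz":0},{"grip":0.05,"dx":0,"dy":0,"dz":0,"wx":0,"wy":0,"wz":0},{"grip":0.05,"dx":0,"dy":0,"dz":0,"wx":0,"wy":0,"wz":0}]' && python3 -m inch '[{"grip":0.05,"dx":0.013,"dy":0,"dz":0,"wx":0,"wy":0,"wz":0},{"grip":0.05,"dx":0.013,"dy":0,"dz":0,"wx":0,"wy":0,"wz":0},{"grip":0.05,"dx":0.013,"dy":0,"dz":0,"wx":0,"wy":0,"wz":0},{"grip":0.05,"dx":0.013,"dy":0,"dz":0,"wx":0,"wy":0,"wz":0},{"grip":0.05,"dx":0.013,"dy":0,"dz":0,"wx":0,"wy":0,"wz":0},{"grip":0.05,"dx":0.013,"dy":0,"dz":0,"wx":0,"wy":0,"wz":0},{"grip":0.05,"dx":0.013,"dy":0,"dz":0,"wx":0,"wy":0,"wz":0}]'
python3 - <<'E'
from h import *
print(insc(pose()[0])); plan(sc(-.022,0,.206),down(sy))
E
```

```text
time: 28.3
tcp_pos: [0.5209, -0.1697, 0.2053]
tcp_rot: [179.6, -0.3, -10.8]
contact_force: [-0.6, -0.5, 1.1]
opening: 0.585
grasp_force: 0.0
time: 28.88
tcp_pos: [0.6111, -0.1869, 0.2078]
tcp_rot: [179.7, -0.4, -10.8]
contact_force: [-1.5, 0.1, -0.5]
opening: 0.585
grasp_force: 0.6
[-6.640e-02 -2.000e-04  2.078e-01]
N 2 d [ 0.0222 -0.0001  0.001 ] w [ 0.16 -0.2   0.04] total D [ 0.044 -0.     0.002] rv [ 0.3 -0.4  0.1]
```

```bash
python3 -m inch '[{"grip":0.05,"dx":0.011,"dy":0,"dz":0.001,"wx":0,"wy":0,"wz":0},{"grip":0.05,"dx":0.011,"dy":0,"dz":0.001,"wx":0,"wy":0,"wz":0},{"grip":0.05,"dx":0.011,"dy":0,"dz":0.001,"wx":0,"wy":0,"wz":0},{"grip":0.05,"dx":0.011,"dy":0,"dz":0,"wx":0,"wy":0,"wz":0},{"grip":0.05,"dx":0,"dy":0,"dz":0,"wx":0,"wy":0,"wz":0},{"grip":0.05,"dx":0,"dy":0,"dz":0,"wx":0,"wy":0,"wz":0},{"grip":0.05,"dx":0,"dy":0,"dz":0,"wx":0,"wy":0,"wz":0},{"grip":0.05,"dx":0,"dy":0,"dz":0,"wx":0,"wy":0,"wz":0}]'
python3 - <<'E'
from h import *
print(insc(pose()[0]))
E
```

```text
time: 29.55
tcp_pos: [0.6534, -0.1947, 0.2039]
tcp_rot: [179.7, -0.4, -10.9]
contact_force: [0.1, 0.0, -1.2]
opening: 0.587
grasp_force: 0.0
[-2.350e-02  2.000e-04  2.039e-01]
```

Force is zero, as with A. On to C, measuring it on the way.

```bash
python3 -m inch '[{"grip":0.07,"dx":-0.03,"dy":0,"dz":0,"wx":0,"wy":0,"wz":0},{"grip":0.085,"dx":-0.03,"dy":0,"dz":-0.02,"wx":0,"wy":0,"wz":0},{"grip":0.085,"dx":-0.03,"dy":0.01,"dz":-0.03,"wx":0,"wy":0,"wz":0},{"grip":0.085,"dx":-0.035,"dy":0.015,"dz":-0.01,"wx":0,"wy":0,"wz":0},{"grip":0.085,"dx":-0.035,"dy":0.02,"dz":0,"wx":0,"wy":0,"wz":-1.5},{"grip":0.085,"dx":-0.03,"dy":0.02,"dz":0,"wx":0,"wy":0,"wz":-2},{"grip":0.085,"dx":-0.01,"dy":0.02,"dz":0,"wx":0,"wy":0,"wz":-2},{"grip":0.085,"dx":0,"dy":0,"dz":0,"wx":0,"wy":0,"wz":0},{"grip":0.085,"dx":0,"dy":0,"dz":0,"wx":0,"wy":0,"wz":0}]'
python3 - <<'E'
from h import *
c,P,Rt=whites(.02,'w13'); print(P,Rt.as_euler('xyz',True)); print(ctrl.observe()['joints'])
plan([.418,-.317,.08],down(-4.3))
E
```

```text
time: 30.3
tcp_pos: [0.4429, -0.2422, 0.2619]
tcp_rot: [179.7, -0.4, -5.6]
contact_force: [-0.2, -0.4, -0.2]
opening: 0.993
grasp_force: 0.0
px [121, 364] area 188.0 ctr 0.073 0.062 size 87 26 yaw -52.8
px [312, 183] area 2636.5 ctr 0.419 -0.317 size 99 50 yaw -4.3
px [157, 57] area 7395.5 ctr 0.615 -0.121 size 274 117 yaw 78.8
[ 0.44290613 -0.24215921  0.26193794] [179.7345879   -0.42457494  -5.57676772]
[-18.76303646  14.66003962  51.75529829 110.4512559  -13.11367347
  60.50787641 -56.94589029]
N 6 d [-0.0033  0.0129  0.0303] w [ 0.05 -0.07 -0.19] total D [-0.02   0.077  0.182] rv [ 0.3 -0.4 -1.2]
```

```bash
python3 -m inch '[{"grip":0.085,"dx":-0.0033,"dy":0.0129,"dz":0.03,"wx":0,"wy":0,"wz":-0.2},{"grip":0.085,"dx":-0.0033,"dy":0.0129,"dz":0.03,"wx":0,"wy":0,"wz":-0.2},{"grip":0.085,"dx":-0.0033,"dy":0.0129,"dz":0.03,"wx":0,"wy":0,"wz":-0.2},{"grip":0.085,"dx":-0.0033,"dy":0.0129,"dz":0.03,"wx":0,"wy":0,"wz":-0.2},{"grip":0.085,"dx":-0.0033,"dy":0.0129,"dz":0.03,"wx":0,"wy":0,"wz":-0.2},{"grip":0.085,"dx":-0.0033,"dy":0.0129,"dz":0.03,"wx":0,"wy":0,"wz":-0.2},{"grip":0.085,"dx":0,"dy":0,"dz":0,"wx":0,"wy":0,"wz":0},{"grip":0.085,"dx":0,"dy":0,"dz":0,"wx":0,"wy":0,"wz":0}]'
python3 - <<'E'
from h import *
plan([.419,-.317,.018],down(-4.3))
E
```

```text
time: 31.02
tcp_pos: [0.4175, -0.3173, 0.08]
tcp_rot: [179.7, -0.1, -4.2]
contact_force: [-0.2, 0.3, -0.0]
opening: 0.999
grasp_force: 0.0
N 2 d [ 0.0007 -0.0003  0.031 ] w [ 0.14 -0.03  0.03] total D [ 0.001 -0.001  0.062] rv [ 0.3 -0.1  0.1]
```

```bash
python3 -m inch '[{"grip":0.085,"dx":0.001,"dy":0,"dz":0.025,"wx":0,"wy":0,"wz":0},{"grip":0.085,"dx":0,"dy":0,"dz":0.025,"wx":0,"wy":0,"wz":0},{"grip":0.085,"dx":0,"dy":0,"dz":0.012,"wx":0,"wy":0,"wz":0},{"grip":0.085,"dx":0,"dy":0,"dz":0,"wx":0,"wy":0,"wz":0},{"grip":0.04,"dx":0,"dy":0,"dz":0,"wx":0,"wy":0,"wz":0},{"grip":0.04,"dx":0,"dy":0,"dz":0,"wx":0,"wy":0,"wz":0},{"grip":0.04,"dx":0,"dy":0,"dz":0,"wx":0,"wy":0,"wz":0},{"grip":0.04,"dx":0,"dy":0,"dz":0,"wx":0,"wy":0,"wz":0},{"grip":0.04,"dx":0,"dy":0,"dz":0,"wx":0,"wy":0,"wz":0}]' 60 && python3 -m inch '[{"grip":0.04,"dx":0,"dy":0,"dz":-0.02,"wx":0,"wy":0,"wz":0},{"grip":0.04,"dx":0,"dy":0,"dz":-0.04,"wx":0,"wy":0,"wz":0},{"grip":0.04,"dx":0,"dy":0,"dz":-0.04,"wx":0,"wy":0,"wz":0},{"grip":0.04,"dx":0,"dy":0,"dz":-0.04,"wx":0,"wy":0,"wz":0},{"grip":0.04,"dx":0,"dy":0,"dz":-0.04,"wx":0,"wy":0,"wz":0},{"grip":0.04,"dx":0,"dy":0,"dz":-0.04,"wx":0,"wy":0,"wz":0},{"grip":0.04,"dx":0,"dy":0,"dz":-0.03,"wx":0,"wy":0,"wz":0},{"grip":0.04,"dx":0,"dy":0,"dz":0,"wx":0,"wy":0,"wz":0}]'
python3 - <<'E'
from h import *
plan(sc(-.078,0,.268),down(79.1))
E
```

```text
time: 31.77
tcp_pos: [0.4209, -0.3185, 0.0216]
tcp_rot: [179.7, -0.5, -4.2]
contact_force: [-1.6, 3.5, 10.2]
opening: 0.559
grasp_force: 60.9
time: 32.43
tcp_pos: [0.4208, -0.3196, 0.2765]
tcp_rot: [179.5, -0.9, -4.3]
contact_force: [0.4, -0.9, -3.1]
opening: 0.557
grasp_force: 64.7
N 14 d [ 0.0175 -0.0008  0.0007] w [ 0.08 -0.03 -5.95] total D [ 0.168 -0.148  0.01 ] rv [  1.1  -0.4 -83.4]
```

```bash
python3 -m inch '[{"grip":0.04,"dx":0.0175,"dy":-0.0008,"dz":0,"wx":0,"wy":0,"wz":-5.95},{"grip":0.04,"dx":0.0175,"dy":-0.0008,"dz":0,"wx":0,"wy":0,"wz":-5.95},{"grip":0.04,"dx":0.0175,"dy":-0.0008,"dz":0,"wx":0,"wy":0,"wz":-5.95},{"grip":0.04,"dx":0.0175,"dy":-0.0008,"dz":0,"wx":0,"wy":0,"wz":-5.95},{"grip":0.04,"dx":0.0175,"dy":-0.0008,"dz":0,"wx":0,"wy":0,"wz":-5.95},{"grip":0.04,"dx":0.0175,"dy":-0.0008,"dz":0,"wx":0,"wy":0,"wz":-5.95},{"grip":0.04,"dx":0.0175,"dy":-0.0008,"dz":0,"wx":0,"wy":0,"wz":-5.95},{"grip":0.04,"dx":0.0175,"dy":-0.0008,"dz":0,"wx":0,"wy":0,"wz":-5.95},{"grip":0.04,"dx":0.0175,"dy":-0.0008,"dz":0,"wx":0,"wy":0,"wz":-5.95},{"grip":0.04,"dx":0.0175,"dy":-0.0008,"dz":0,"wx":0,"wy":0,"wz":-5.95},{"grip":0.04,"dx":0.0175,"dy":-0.0008,"dz":0,"wx":0,"wy":0,"wz":-5.95},{"grip":0.04,"dx":0.0175,"dy":-0.0008,"dz":0,"wx":0,"wy":0,"wz":-5.95}]' && python3 -m inch '[{"grip":0.04,"dx":0.0175,"dy":-0.0008,"dz":0,"wx":0,"wy":0,"wz":-5.95},{"grip":0.04,"dx":0.0175,"dy":-0.0008,"dz":0,"wx":0,"wy":0,"wz":-5.95},{"grip":0.04,"dx":0,"dy":0,"dz":0,"wx":0,"wy":0,"wz":0},{"grip":0.04,"dx":0,"dy":0,"dz":0,"wx":0,"wy":0,"wz":0}]'
python3 - <<'E'
from h import *
plan(sc(-.078,0,.216),down(79.1),3); print(insc(pose()[0]))
E
```

```text
time: 33.43
tcp_pos: [0.5868, -0.2143, 0.2691]
tcp_rot: [179.7, 0.3, 67.5]
contact_force: [0.5, 0.1, -3.3]
opening: 0.561
grasp_force: 64.6
time: 33.77
tcp_pos: [0.5971, -0.18, 0.269]
tcp_rot: [179.7, 0.3, 79.2]
contact_force: [0.4, -0.7, -2.8]
opening: 0.564
grasp_force: 64.7
N 3 d [-0.0013  0.0011  0.0177] w [0.09 0.09 0.02] total D [-0.004  0.003  0.053] rv [0.3 0.3 0.1]
[-0.0815  0.004   0.269 ]
```

```bash
python3 -m inch '[{"grip":0.04,"dx":-0.002,"dy":0.001,"dz":0.02,"wx":0,"wy":0,"wz":0},{"grip":0.04,"dx":-0.002,"dy":0.001,"dz":0.02,"wx":0,"wy":0,"wz":0},{"grip":0.04,"dx":0,"dy":0,"dz":0.012,"wx":0,"wy":0,"wz":0},{"grip":0.04,"dx":0,"dy":0,"dz":0.005,"wx":0,"wy":0,"wz":0},{"grip":0.04,"dx":0,"dy":0,"dz":0.002,"wx":0,"wy":0,"wz":0},{"grip":0.04,"dx":0,"dy":0,"dz":0,"wx":0,"wy":0,"wz":0},{"grip":0.04,"dx":0,"dy":0,"dz":0,"wx":0,"wy":0,"wz":0}]' && python3 -m inch '[{"grip":0.085,"dx":0,"dy":0,"dz":0,"wx":0,"wy":0,"wz":0},{"grip":0.085,"dx":0,"dy":0,"dz":0,"wx":0,"wy":0,"wz":0},{"grip":0.085,"dx":0,"dy":0,"dz":0,"wx":0,"wy":0,"wz":0},{"grip":0.085,"dx":0,"dy":0,"dz":-0.01,"wx":0,"wy":0,"wz":0},{"grip":0.085,"dx":0,"dy":0,"dz":-0.025,"wx":0,"wy":0,"wz":0},{"grip":0.085,"dx":0,"dy":0,"dz":-0.025,"wx":0,"wy":0,"wz":0},{"grip":0.085,"dx":0,"dy":0,"dz":0,"wx":0,"wy":0,"wz":0}]' && python3 -m inch '[{"grip":0.05,"dx":-0.0045,"dy":-0.0051,"dz":0,"wx":0,"wy":0,"wz":6},{"grip":0.05,"dx":-0.0045,"dy":-0.0051,"dz":0,"wx":0,"wy":0,"wz":6},{"grip":0.05,"dx":-0.0045,"dy":-0.0051,"dz":0,"wx":0,"wy":0,"wz":6},{"grip":0.05,"dx":-0.0045,"dy":-0.0051,"dz":0,"wx":0,"wy":0,"wz":6},{"grip":0.05,"dx":-0.0045,"dy":-0.0051,"dz":0,"wx":0,"wy":0,"wz":6},{"grip":0.05,"dx":-0.0045,"dy":-0.0051,"dz":0,"wx":0,"wy":0,"wz":6},{"grip":0.05,"dx":-0.0045,"dy":-0.0051,"dz":0,"wx":0,"wy":0,"wz":6},{"grip":0.05,"dx":-0.0045,"dy":-0.0051,"dz":0,"wx":0,"wy":0,"wz":6},{"grip":0.05,"dx":-0.0045,"dy":-0.0051,"dz":0,"wx":0,"wy":0,"wz":6},{"grip":0.05,"dx":-0.0045,"dy":-0.0051,"dz":0,"wx":0,"wy":0,"wz":6},{"grip":0.05,"dx":-0.0045,"dy":-0.0051,"dz":0,"wx":0,"wy":0,"wz":6},{"grip":0.05,"dx":-0.0045,"dy":-0.0051,"dz":0,"wx":0,"wy":0,"wz":6}]' && python3 -m inch '[{"grip":0.05,"dx":-0.0045,"dy":-0.0051,"dz":0,"wx":0,"wy":0,"wz":6},{"grip":0.05,"dx":-0.0045,"dy":-0.0051,"dz":0,"wx":0,"wy":0,"wz":6},{"grip":0.05,"dx":-0.0045,"dy":-0.0051,"dz":0,"wx":0,"wy":0,"wz":6},{"grip":0.05,"dx":0,"dy":0,"dz":0,"wx":0,"wy":0,"wz":0},{"grip":0.05,"dx":0,"dy":0,"dz":0,"wx":0,"wy":0,"wz":0}]'
python3 - <<'E'
from h import *
print(insc(pose()[0])); plan(sc(-.155,0,.206),down(sy),3)
E
```

```text
time: 34.35
tcp_pos: [0.5982, -0.1876, 0.2118]
tcp_rot: [179.7, 0.3, 79.0]
contact_force: [-4.4, -0.5, 4.3]
opening: 0.559
grasp_force: 65.4
time: 34.93
tcp_pos: [0.6015, -0.1872, 0.2768]
tcp_rot: [179.1, 0.3, 79.1]
contact_force: [0.9, -1.5, 0.4]
opening: 0.996
grasp_force: 0.0
time: 35.93
tcp_pos: [0.5222, -0.1826, 0.2709]
tcp_rot: [179.6, -0.3, 6.8]
contact_force: [0.1, -0.9, 0.6]
opening: 0.586
grasp_force: 0.0
time: 36.35
tcp_pos: [0.5089, -0.1672, 0.2706]
tcp_rot: [179.7, -0.4, -10.7]
contact_force: [0.5, 0.3, -0.6]
opening: 0.586
grasp_force: 0.0
[-1.705e-01 -2.000e-04  2.706e-01]
N 3 d [ 0.0051 -0.0001  0.0215] w [ 0.1  -0.13  0.08] total D [ 0.015 -0.     0.065] rv [ 0.3 -0.4  0.2]
```

```bash
python3 -m inch '[{"grip":0.05,"dx":0.004,"dy":0,"dz":0.025,"wx":0,"wy":0,"wz":0},{"grip":0.05,"dx":0.004,"dy":0,"dz":0.025,"wx":0,"wy":0,"wz":0},{"grip":0.05,"dx":0.004,"dy":0,"dz":0.015,"wx":0,"wy":0,"wz":0},{"grip":0.05,"dx":0,"dy":0,"dz":0,"wx":0,"wy":0,"wz":0},{"grip":0.05,"dx":0,"dy":0,"dz":0,"wx":0,"wy":0,"wz":0}]' && python3 -m inch '[{"grip":0.05,"dx":0.013,"dy":0,"dz":0,"wx":0,"wy":0,"wz":0},{"grip":0.05,"dx":0.013,"dy":0,"dz":0,"wx":0,"wy":0,"wz":0},{"grip":0.05,"dx":0.013,"dy":0,"dz":0,"wx":0,"wy":0,"wz":0},{"grip":0.05,"dx":0.013,"dy":0,"dz":0,"wx":0,"wy":0,"wz":0},{"grip":0.05,"dx":0.013,"dy":0,"dz":0,"wx":0,"wy":0,"wz":0},{"grip":0.05,"dx":0.013,"dy":0,"dz":0,"wx":0,"wy":0,"wz":0},{"grip":0.05,"dx":0.013,"dy":0,"dz":0,"wx":0,"wy":0,"wz":0}]' && python3 -m inch '[{"grip":0.05,"dx":0.011,"dy":0,"dz":0.001,"wx":0,"wy":0,"wz":0},{"grip":0.05,"dx":0.011,"dy":0,"dz":0.001,"wx":0,"wy":0,"wz":0},{"grip":0.05,"dx":0.011,"dy":0,"dz":0.001,"wx":0,"wy":0,"wz":0},{"grip":0.05,"dx":0.011,"dy":0,"dz":0,"wx":0,"wy":0,"wz":0},{"grip":0.05,"dx":0,"dy":0,"dz":0,"wx":0,"wy":0,"wz":0},{"grip":0.05,"dx":0,"dy":0,"dz":0,"wx":0,"wy":0,"wz":0},{"grip":0.05,"dx":0,"dy":0,"dz":0,"wx":0,"wy":0,"wz":0},{"grip":0.05,"dx":0,"dy":0,"dz":0,"wx":0,"wy":0,"wz":0}]'
python3 - <<'E'
from h import *
print(insc(pose()[0]))
E
```

```text
time: 36.77
tcp_pos: [0.5204, -0.1708, 0.2049]
tcp_rot: [179.6, -0.3, -10.8]
contact_force: [0.2, -0.7, 0.2]
opening: 0.589
grasp_force: 0.0
time: 37.35
tcp_pos: [0.6106, -0.1881, 0.2074]
tcp_rot: [179.7, -0.4, -10.8]
contact_force: [-1.3, 0.6, -1.2]
opening: 0.586
grasp_force: 0.6
time: 38.02
tcp_pos: [0.6529, -0.1959, 0.2036]
tcp_rot: [179.7, -0.4, -10.9]
contact_force: [0.1, -0.4, -0.7]
opening: 0.584
grasp_force: 0.0
[-0.0237 -0.0011  0.2036]
```

```bash
python3 -m inch '[{"grip":0.05,"dx":-0.03,"dy":0,"dz":0,"wx":0,"wy":0,"wz":0},{"grip":0.05,"dx":-0.03,"dy":0,"dz":-0.03,"wx":0,"wy":0,"wz":0},{"grip":0.05,"dx":0,"dy":0,"dz":-0.035,"wx":0,"wy":0,"wz":0},{"grip":0.05,"dx":0,"dy":0,"dz":-0.035,"wx":0,"wy":0,"wz":0},{"grip":0.05,"dx":0.02,"dy":0,"dz":-0.03,"wx":0,"wy":0,"wz":0},{"grip":0.05,"dx":0.03,"dy":0,"dz":-0.02,"wx":0,"wy":0,"wz":0},{"grip":0.05,"dx":0.03,"dy":0,"dz":-0.02,"wx":0,"wy":0,"wz":0},{"grip":0.05,"dx":0.03,"dy":0,"dz":0,"wx":0,"wy":0,"wz":0},{"grip":0.05,"dx":0.03,"dy":0,"dz":0,"wx":0,"wy":0,"wz":0},{"grip":0.05,"dx":0,"dy":0,"dz":0,"wx":0,"wy":0,"wz":0},{"grip":0.05,"dx":0,"dy":0,"dz":0,"wx":0,"wy":0,"wz":0}]'
python3 - <<'E'
from h import *
print(insc(pose()[0])); look('wrist','w14')
E
```

```text
time: 38.93
tcp_pos: [0.7318, -0.21, 0.3709]
tcp_rot: [179.6, -0.2, -10.9]
contact_force: [0.0, -0.4, -0.4]
opening: 0.583
grasp_force: 0.0
[ 5.640e-02 -1.000e-04  3.709e-01]
```

View pics/w14.png

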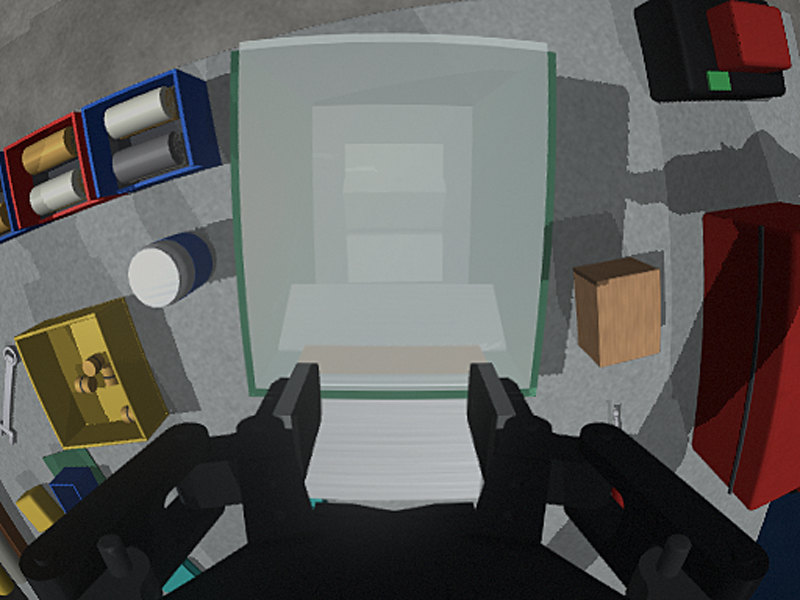

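The wrist view shows three offcuts on the bin floor, at (395,165), (395,205) and (395,258). The shelf is empty and the flap shut at (395,358), with four fittings in the stock bin. I'll use the last picture to check for a fourth offcut hidden around or under the shelf.

Run:
```python
from h import *
a,_,_=look('side','sd15',(230,90,400,220))
```

```text
(no output)
```

View pics/sd15.png

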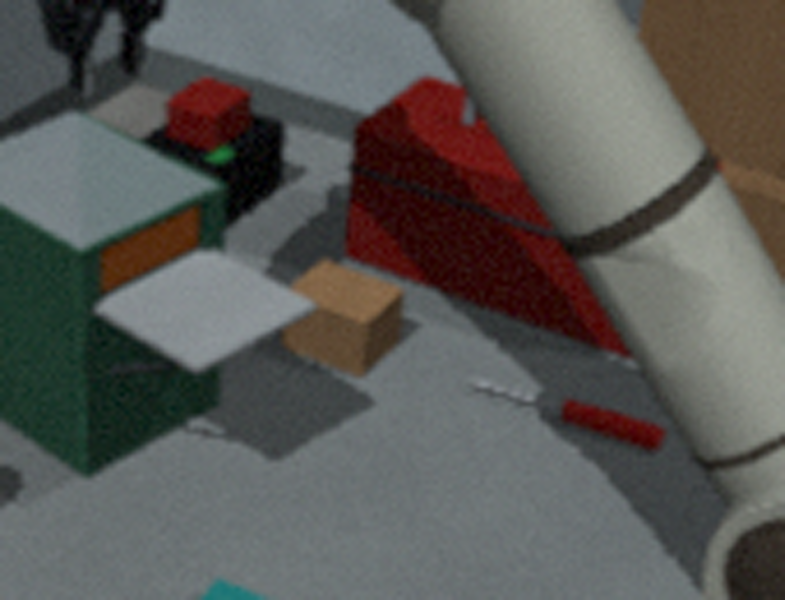

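The side crop shows the flap shut and the floor under the shelf free of offcuts. The tiny light patch at (205,428) is in full view and far too small to be one. Carton and screwdriver are in place, so I'm handing in.

```bash
python3 -c "
from workcell import ctrl
print(ctrl.job_done())"
```

```text
the job is handed in; nothing more can be done
None
```

I handed the job in: all four fittings are in the stock bin, the empty hand bin is upright about 4 mm from the mat's centre, and all three white offcuts are in the scrap bin with the flap shut; no verdict was returned.

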